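# Weigh and ring up a basket of loose soaps on the counter scale

### The arm

A 6-joint arm with a two-finger parallel gripper is mounted at the origin on a cart in front of the work surface, level with it; the furniture and walls round the work are solid. World frame = base frame: x ahead of the robot, y to its left, z up, the work surface at z = 0. Lengths are in mm, angles in rad, forces in N, time in s.
With the tool pointing down it reaches from about 350 to 875 mm from the base axis. Payload 4.2 kg.
Tool frame: the origin (TCP) lies at the very end of the fingers, on their centre line; the grasp point (between the pads) lies 19 mm behind it (arm.tcp_to_grasp is the x of the grasp point in the tool frame, in mm); x points along the fingers, z is the direction in which the jaws open and shut, and the axes are right-handed (so a half turn about x gives the same grasp; the last joint's range is limited). The gripper opens to 85 mm and grips with 20 to 120 N. Pads are 22 mm wide; open, the fingers measure 114 mm over their backs; the gripper's body (76 mm by 85 mm) begins 54 mm behind the grasp point. The pads swing forward as they close: fully open they stand 13 mm farther back than shut.
Start: joints at [1.444, 0.385, 0.008, 0, -1.194, -0.259], TCP at [235.155, 579.052, 231.312] pointing down, gripper open.
Joint ranges: [-3.14, 3.14], [-1.21, 2.06], [-1.07, 1.41], [-3.16, 2.05], [-2.99, -0.16], [-3.1, 3.1]. Speed limits (rad/s): [2.79, 2.79, 3.14, 3.14, 3.14, 3.14].

### API

Orientations are given as a unit quaternion [x, y, z, w].
In Python, from bench import status, get_image, job, arm gives the robot as it stands.
- The arm moves only by the tool apply_moves, never from a script. Its argument "targets" is text: rows parted by semicolons, each of 5 numbers parted by spaces: the shift along the tool's x, y, z in mm, then the turn about the tool's x in degrees, then the gripper's target within -1 to 1 (shut at 1, half-way at 0, fully open at -1). In form: dx dy dz spin hand; .... A call has 1 to 10 rows; each row is the pose to reach, as a shift and turn from the pose commanded when the call began, along the tool's axes at that moment; what a row does not reach only later rows make up. A row lasts 1/12 s, in which the tool goes at most 41.7 mm and 7.16 degrees, less where a joint would pass 70% of its speed; a pose out of reach is approached as far as the arm can. A call with a gripper value outside its range is refused whole. The fingers move at their own pace and stop on an object; the grip force is fixed at half the most. Time passes only in rows, so rows that repeat a pose let the fingers close. It gives the time, the measured TCP pose, the force and the opening at its end, in the units of the state.
- status.read_state(): the state, without advancing time (a new reading comes with each control period).
- get_image(name): name is "scene" or "side" or "wrist"; returns a dict with "img" (384x512x3 uint8, red, green, blue), "mtx" (3x3 intrinsics, pixels), "world_from_camera" (4x4, takes a point from camera to world coordinates). Camera axes: x right, y down, z forward; pixel columns grow to the right and rows downward; lengths in mm; the calibration is good to about 2 mm. The wrist camera is an equidistant fisheye: a pixel r from the principal point sees the ray r / f radians off the axis. A picture is of the moment at which its call begins. There is no depth.
- job.job_done(): hands the job in, once; it reports no verdict.
The state is a dict: "clock": time; "joints": joint angles; "joint_vel": joint speeds; "joint_efforts": joint torques, N m; "position": TCP position; "ee_rot": TCP orientation; "contact_force": force on the tool from outside, world axes, zero at the start; "wrist_torque": the same for the moment, N m; "gripper_width": finger opening in mm.
Only numpy, scipy, OpenCV 4.12 (cv2) and the standard library are available. Lean on these libraries where they do the work, as an engineer would, in place of code of your own. Each camera call takes 0.05 s, during which the arm holds its last target.

### The job

Ring up the soaps lying about the blue mat in the basket that stands on the scale's pan. While the basket is still empty press the yellow (tare) key, then load every soap gently into it, flat, one to a pocket and shared between its front and back ends as evenly as their number allows, never letting it tip or slide off centre; then press the blue, the orange and the green key one at a time in that order. Lift the loaded basket level by its handle onto the middle of the mat, and last, with the pan empty, press the red key; press each key fully, none out of turn and the grey one never, and do not lean on the pan or disturb the other goods.

Things in the scene. Friction and masses are not known exactly. Their poses are not given: they have to be found in the camera images.
- soap_a: soap bar in a tan kraft carton with dark print, 45 x 63 x 26 mm (x, y, z), 0.14 kg; two to four of the four are present; starts flat on or near the mat; origin at the centre of its underside, y along the 63 mm length
- soap_b: soap bar in a tan kraft carton with dark print, 45 x 63 x 26 mm (x, y, z), 0.14 kg; two to four of the four are present; starts flat on or near the mat; origin at the centre of its underside, y along the 63 mm length
- soap_c: soap bar in a tan kraft carton with dark print, 45 x 63 x 26 mm (x, y, z), 0.14 kg; two to four of the four are present; starts flat on or near the mat; origin at the centre of its underside, y along the 63 mm length
- soap_d: soap bar in a tan kraft carton with dark print, 45 x 63 x 26 mm (x, y, z), 0.14 kg; two to four of the four are present; starts flat on or near the mat; origin at the centre of its underside, y along the 63 mm length
- basket: light gift basket of thin pale wood, 0.09 kg, 206 x 136 mm (x, y), walls 18 mm high, 4 mm thick; soaps rest 4 mm above its underside. Ribs 4 mm thick, tops 14 mm up, make four 78 x 62 mm (x, y) pockets centred at x = +-60, y = +-33 mm (two at each end) and a 34 mm well between. Origin: centre of the underside. On the pan, two soaps at one end and none at the other tip it. Starts on the pan
- basket_grip (a point): middle of the basket's handle bar, 100 mm above its underside; the bar runs along the basket's y over x = 0, 14 mm wide (x), 16 mm tall (z), flat-sided, free over 130 mm; flat uprights 24 mm wide carry it at y = +-70 mm
- scale: white counter scale, fixed, 340 mm wide (y), x -65 to +95 mm, top 36 mm high; origin: centre of the underside; front to -x. Steel pan at x = 0, y = +105 mm. Key panel 42 mm high on the right, with a display hood 86 mm high behind it from x = +53 to +88 mm. Keys 42 mm apart, left to right: yellow, blue, grey (front row); red, orange, green (back row)
- pan_top (a point): centre of the top of the steel pan, 42 mm above the table; the pan is 88 x 120 mm (along the scale's x, y) and stands 6 mm proud of the housing's top
- pan (a joint): how far the pan has sunk under load, in m: about 0.3 mm with nothing on it, then 0.25 mm per newton (4 N per mm), stop at 6 mm
- key_yellow (a joint): yellow key (tare): travel downward in m, 0 up, 0.005 fully down; spring, 1.4 N to start, 5 N fully down; counts as pressed beyond 3.5 mm, springs back by itself
- key_yellow_top (a point): centre of the top of the yellow key's 24 x 24 mm cap, 54 mm above the table when up; pressed straight down
- key_grey (a joint): grey key (not used): travel downward in m, 0 up, 0.005 fully down; spring, 1.4 N to start, 5 N fully down; counts as pressed beyond 3.5 mm, springs back by itself
- key_blue (a joint): blue key (product code, first): travel downward in m, 0 up, 0.005 fully down; spring, 1.4 N to start, 5 N fully down; counts as pressed beyond 3.5 mm, springs back by itself
- key_blue_top (a point): centre of the top of the blue key's 24 x 24 mm cap, 54 mm above the table when up; pressed straight down
- key_orange (a joint): orange key (product code, second): travel downward in m, 0 up, 0.005 fully down; spring, 1.4 N to start, 5 N fully down; counts as pressed beyond 3.5 mm, springs back by itself
- key_orange_top (a point): centre of the top of the orange key's 24 x 24 mm cap, 54 mm above the table when up; pressed straight down
- key_red (a joint): red key (clear): travel downward in m, 0 up, 0.005 fully down; spring, 1.4 N to start, 5 N fully down; counts as pressed beyond 3.5 mm, springs back by itself
- key_red_top (a point): centre of the top of the red key's 24 x 24 mm cap, 54 mm above the table when up; pressed straight down
- key_green (a joint): green key (print label): travel downward in m, 0 up, 0.005 fully down; spring, 1.4 N to start, 5 N fully down; counts as pressed beyond 3.5 mm, springs back by itself
- key_green_top (a point): centre of the top of the green key's 24 x 24 mm cap, 54 mm above the table when up; pressed straight down
- mat: blue felt counter mat with a stitched border, fixed flat on the table, 236 x 150 mm (x, y), 1 mm thin and soft (what lies on it rests at table height), at the left; origin at the centre of its underside. Round it, fixed: a crate 270 mm tall behind, from world x = 0.715 m on; a dark tray of felt hearts in front of the scale, 28 mm high, over world x 0.32 to 0.452, y -0.225 to 0.095 m
- candle: bystander: candle in a clear glass, 60 mm across and high; origin at the centre of its underside
- brown_bottle: bystander: small brown glass bottle, 48 mm across, 120 mm high; origin at the centre of its underside
- cork_mushroom: bystander: cork mushroom, 88 mm across, 67 mm high; origin at the centre of its underside

How it is judged (in metres and radians):
On the way, in this order (a step that is already met when the one before it is completed fails the run):
1. the yellow key alone is pressed fully with the empty basket on the pan (value of joint key_yellow above 0.0035 m and value of joint each of key_grey, key_blue, key_orange, key_red, key_green below 0.002 m and horizontal distance between basket and pan_top below 0.025 m and contact force between basket and pan above 0.25 N and angle between basket's own z axis and vertical below 0.06 rad and angle between the x axis of basket and the x axis of scale, either way round below 0.3 rad and contact force between the fingers and basket below 0.1 N), for 0.05 s.
2. every soap lies flat in the basket, some at each end, the basket level on the pan and released (x of soap_a in the frame of basket between -0.095 and 0.095 m and y of soap_a in the frame of basket between -0.062 and 0.062 m and z of soap_a in the frame of basket between -0.002 and 0.009 m and (x of soap_a in the frame of basket above 0.032 m or x of soap_a in the frame of basket below -0.032 m) and x of soap_b in the frame of basket between -0.095 and 0.095 m and y of soap_b in the frame of basket between -0.062 and 0.062 m and z of soap_b in the frame of basket between -0.002 and 0.009 m and (x of soap_b in the frame of basket above 0.032 m or x of soap_b in the frame of basket below -0.032 m) and x of soap_c in the frame of basket between -0.095 and 0.095 m and y of soap_c in the frame of basket between -0.062 and 0.062 m and z of soap_c in the frame of basket between -0.002 and 0.009 m and (x of soap_c in the frame of basket above 0.032 m or x of soap_c in the frame of basket below -0.032 m) and x of soap_d in the frame of basket between -0.095 and 0.095 m and y of soap_d in the frame of basket between -0.062 and 0.062 m and z of soap_d in the frame of basket between -0.002 and 0.009 m and (x of soap_d in the frame of basket above 0.032 m or x of soap_d in the frame of basket below -0.032 m) and x of any of soap_a, soap_b, soap_c, soap_d in the frame of basket above 0.032 m and x of any of soap_a, soap_b, soap_c, soap_d in the frame of basket below -0.032 m and horizontal distance between basket and pan_top below 0.025 m and contact force between basket and pan above 0.25 N and angle between basket's own z axis and vertical below 0.06 rad and angle between the x axis of basket and the x axis of scale, either way round below 0.3 rad and contact force between the fingers and basket below 0.1 N and value of joint each of key_yellow, key_grey, key_blue, key_orange, key_red, key_green below 0.002 m), for 0.3 s.
3. the blue key alone is pressed fully (value of joint key_blue above 0.0035 m and value of joint each of key_yellow, key_grey, key_orange, key_red, key_green below 0.002 m and horizontal distance between basket and pan_top below 0.025 m and contact force between basket and pan above 0.25 N and angle between basket's own z axis and vertical below 0.06 rad and angle between the x axis of basket and the x axis of scale, either way round below 0.3 rad), for 0.05 s.
4. the orange key alone is pressed fully (value of joint key_orange above 0.0035 m and value of joint each of key_yellow, key_grey, key_blue, key_red, key_green below 0.002 m and horizontal distance between basket and pan_top below 0.025 m and contact force between basket and pan above 0.25 N and angle between basket's own z axis and vertical below 0.06 rad and angle between the x axis of basket and the x axis of scale, either way round below 0.3 rad), for 0.05 s.
5. the green key alone is pressed fully (value of joint key_green above 0.0035 m and value of joint each of key_yellow, key_grey, key_blue, key_orange, key_red below 0.002 m and horizontal distance between basket and pan_top below 0.025 m and contact force between basket and pan above 0.25 N and angle between basket's own z axis and vertical below 0.06 rad and angle between the x axis of basket and the x axis of scale, either way round below 0.3 rad), for 0.05 s.
6. the loaded basket stands released on the mat (x of soap_a in the frame of basket between -0.095 and 0.095 m and y of soap_a in the frame of basket between -0.062 and 0.062 m and z of soap_a in the frame of basket between -0.002 and 0.009 m and (x of soap_a in the frame of basket above 0.032 m or x of soap_a in the frame of basket below -0.032 m) and x of soap_b in the frame of basket between -0.095 and 0.095 m and y of soap_b in the frame of basket between -0.062 and 0.062 m and z of soap_b in the frame of basket between -0.002 and 0.009 m and (x of soap_b in the frame of basket above 0.032 m or x of soap_b in the frame of basket below -0.032 m) and x of soap_c in the frame of basket between -0.095 and 0.095 m and y of soap_c in the frame of basket between -0.062 and 0.062 m and z of soap_c in the frame of basket between -0.002 and 0.009 m and (x of soap_c in the frame of basket above 0.032 m or x of soap_c in the frame of basket below -0.032 m) and x of soap_d in the frame of basket between -0.095 and 0.095 m and y of soap_d in the frame of basket between -0.062 and 0.062 m and z of soap_d in the frame of basket between -0.002 and 0.009 m and (x of soap_d in the frame of basket above 0.032 m or x of soap_d in the frame of basket below -0.032 m) and x of any of soap_a, soap_b, soap_c, soap_d in the frame of basket above 0.032 m and x of any of soap_a, soap_b, soap_c, soap_d in the frame of basket below -0.032 m and horizontal distance between basket and mat below 0.045 m and z of basket in the frame of mat below 0.006 m and angle between basket's own z axis and vertical below 0.06 rad and linear speed of basket below 0.03 m/s and contact force between the fingers and basket below 0.1 N and value of joint each of key_yellow, key_grey, key_blue, key_orange, key_red, key_green below 0.002 m), for 0.3 s.
7. the red key alone is pressed fully, the pan being empty (value of joint key_red above 0.0035 m and value of joint each of key_yellow, key_grey, key_blue, key_orange, key_green below 0.002 m and horizontal distance between basket and pan_top above 0.09 m), for 0.05 s.
At the end, for the whole second after the job is handed in: The basket stands released, at rest and level (3 deg) on the mat, its centre within 45 mm of the mat's centre; every soap lies flat in a pocket of it, at least one at each end; all keys are up and the pan is empty (all of step 6 and contact force between anything else and pan below 0.2 N); the robot touches nothing.
It fails at once if a key is pressed out of turn: yellow with a soap in the basket; blue, orange or green while the basket is off the pan or a soap is not in it; red while the basket is on the pan; or grey at all ((value of joint key_yellow above 0.0035 m and ((x of soap_a in the frame of basket between -0.1 and 0.1 m and y of soap_a in the frame of basket between -0.066 and 0.066 m and z of soap_a in the frame of basket between -0.01 and 0.05 m) or (x of soap_b in the frame of basket between -0.1 and 0.1 m and y of soap_b in the frame of basket between -0.066 and 0.066 m and z of soap_b in the frame of basket between -0.01 and 0.05 m) or (x of soap_c in the frame of basket between -0.1 and 0.1 m and y of soap_c in the frame of basket between -0.066 and 0.066 m and z of soap_c in the frame of basket between -0.01 and 0.05 m) or (x of soap_d in the frame of basket between -0.1 and 0.1 m and y of soap_d in the frame of basket between -0.066 and 0.066 m and z of soap_d in the frame of basket between -0.01 and 0.05 m))) or (value of joint any of key_blue, key_orange, key_green above 0.0035 m and (not (x of soap_a in the frame of basket between -0.1 and 0.1 m and y of soap_a in the frame of basket between -0.066 and 0.066 m and z of soap_a in the frame of basket between -0.01 and 0.05 m) or not (x of soap_b in the frame of basket between -0.1 and 0.1 m and y of soap_b in the frame of basket between -0.066 and 0.066 m and z of soap_b in the frame of basket between -0.01 and 0.05 m) or not (x of soap_c in the frame of basket between -0.1 and 0.1 m and y of soap_c in the frame of basket between -0.066 and 0.066 m and z of soap_c in the frame of basket between -0.01 and 0.05 m) or not (x of soap_d in the frame of basket between -0.1 and 0.1 m and y of soap_d in the frame of basket between -0.066 and 0.066 m and z of soap_d in the frame of basket between -0.01 and 0.05 m) or horizontal distance between basket and pan_top above 0.06 m)) or (value of joint key_red above 0.0035 m and horizontal distance between basket and pan_top below 0.09 m) or value of joint key_grey above 0.0035 m).
It fails at once if the basket tips by more than 25 degrees (angle between basket's own z axis and vertical above 0.45 rad).
It fails at once if the pan is pushed more than 4.5 mm down (over 17 N) (value of joint pan above 0.0045 m).
It fails at once if the candle, the brown bottle or the cork mushroom is shoved aside more than 4 cm or knocked over (distance of any of candle, brown_bottle, cork_mushroom from where it was at the start of the episode above 0.04 m or angle between any of candle, brown_bottle, cork_mushroom's own z axis and vertical above 0.5 rad).
Of soap_a, soap_b, soap_c, soap_d only 2 to 4 are there at a start; the rules pass over those that are not, and their reading is None.
At some moment in a run one of soap_a, soap_b, soap_c, soap_d may be knocked a few centimetres aside while the robot is not near it.
It also fails if it takes over 210 s, if anything falls off the work surface, if the arm or the gripper's body presses on something with over 40 N, if the wrist force passes 120 N, or if a joint passes its speed limit or range.

## Working session

There is one attempt and no reset: what is moved stays moved. The work goes in short steps, Python scripts to look and compute and a tool call to move; the robot and the scene stay as the last step left them, time stands still between calls to the robot, and variables do not carry over. Pictures are saved under pics/ and viewed, and the job is handed in when it is done.

Besides the shell and the picture viewer there is one more tool, called as name(argument=value, ...) on one line, values as JSON. apply_moves: Moves the arm, as the interface text tells. Its arguments: {"type":"object","properties":{"targets":{"type":"string"}},"required":["targets"]}

```bash
ls; mkdir -p pics; cat > h.py <<'E'
import numpy as np, cv2
from bench import status, get_image, job, arm
def snap(name, fn, scale=1.5):
    d=get_image(name); im=cv2.cvtColor(d["img"],cv2.COLOR_RGB2BGR)
    np.savez('pics/'+fn+'.npz',img=d["img"],mtx=d["mtx"],T=d["world_from_camera"],name=name)
    cv2.imwrite('pics/'+fn+'.png',cv2.resize(im,None,fx=scale,fy=scale,interpolation=cv2.INTER_CUBIC))
    return d
def ray(d,u,v,name):
    K=np.array(d["mtx"]);T=np.array(d["T"] if "T" in d else d["world_from_camera"])
    x=(u-K[0,2])/K[0,0];y=(v-K[1,2])/K[1,1]
    if name=="wrist":
        r=np.hypot(x,y); 
        dd=np.array([np.sin(r)*x/max(r,1e-9),np.sin(r)*y/max(r,1e-9),np.cos(r)])
    else: dd=np.array([x,y,1.])
    return T[:3,3],T[:3,:3]@dd
def at_z(d,u,v,z,name):
    o,r=ray(d,u,v,name); t=(z-o[2])/r[2]; return o+t*r
def proj(d,P,name):
    K=np.array(d["mtx"]);T=np.array(d["T"] if "T" in d else d["world_from_camera"])
    p=T[:3,:3].T@(np.array(P,float)-T[:3,3])
    if name=="wrist":
        r=np.hypot(p[0],p[1]); th=np.arctan2(r,p[2]); x=th*p[0]/max(r,1e-9);y=th*p[1]/max(r,1e-9)
    else: x=p[0]/p[2];y=p[1]/p[2]
    return K[0,0]*x+K[0,2],K[1,1]*y+K[1,2]
E
python3 - <<'E'
from h import *
print(status.read_state())
for n in("scene","side","wrist"):
    d=snap(n,n+"0"); print(n,np.round(d["mtx"],1).tolist(),np.round(d["world_from_camera"],3).tolist())
print(arm.tcp_to_grasp,[a for a in dir(arm) if a[0]!='_'])
E
```

```text
pics
{'clock': 0.0, 'joints': array([ 1.44361466e+00,  3.85553539e-01,  6.61491233e-03, -4.92536242e-04,
       -1.19398434e+00, -2.58589430e-01]), 'joint_vel': array([ 0.00214961, -0.00026376,  0.00012782,  0.00046933, -0.0008331 ,
        0.00064675]), 'joint_efforts': array([-1.04286278e-04, -3.92285943e+01,  1.88402259e+01,  4.18636411e+00,
       -4.56016656e-03,  9.88057636e-08]), 'position': array([234.94144555, 578.53035965, 230.22008534]), 'ee_rot': array([-0.58599167, -0.39436947,  0.5872263 , -0.39528693]), 'contact_force': array([-0.2863799 , -0.31383597,  0.09659687]), 'wrist_torque': array([ 0.0152172 , -0.01440135, -0.01078121]), 'gripper_width': 85.43347296542078}
scene [[470.1, 0.0, 257.8], [0.0, 470.1, 189.1], [0.0, 0.0, 1.0]] [[0.484, -0.525, 0.7, -231.011], [-0.875, -0.283, 0.393, -492.287], [-0.008, -0.803, -0.596, 729.688], [0.0, 0.0, 0.0, 1.0]]
side [[450.5, 0.0, 255.2], [0.0, 450.5, 191.6], [0.0, 0.0, 1.0]] [[0.165, -0.867, 0.47, -111.205], [-0.986, -0.15, 0.068, -156.154], [0.011, -0.474, -0.88, 1274.631], [0.0, 0.0, 0.0, 1.0]]
wrist [[297.3, 0.0, 252.9], [0.0, 297.3, 192.5], [0.0, 0.0, 1.0]] [[-0.375, -0.886, -0.274, 304.881], [-0.927, 0.359, 0.109, 549.631], [0.002, 0.295, -0.956, 374.234], [0.0, 0.0, 0.0, 1.0]]
-18.700000000000003 ['IKError', 'tcp_to_grasp']
```

View pics/scene0.png

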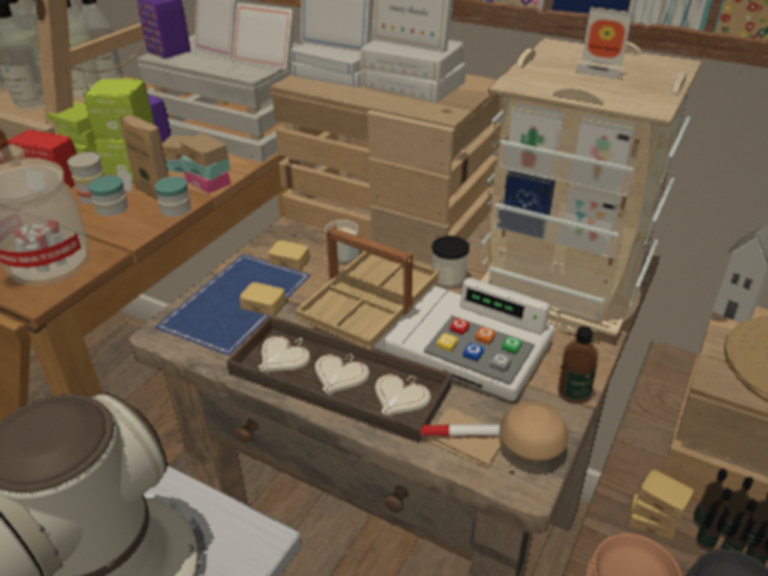

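View pics/side0.png

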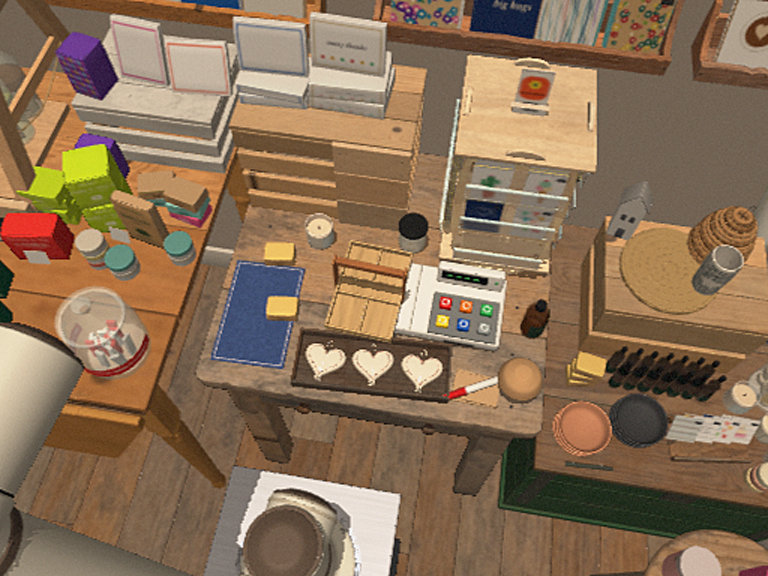

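View pics/wrist0.png

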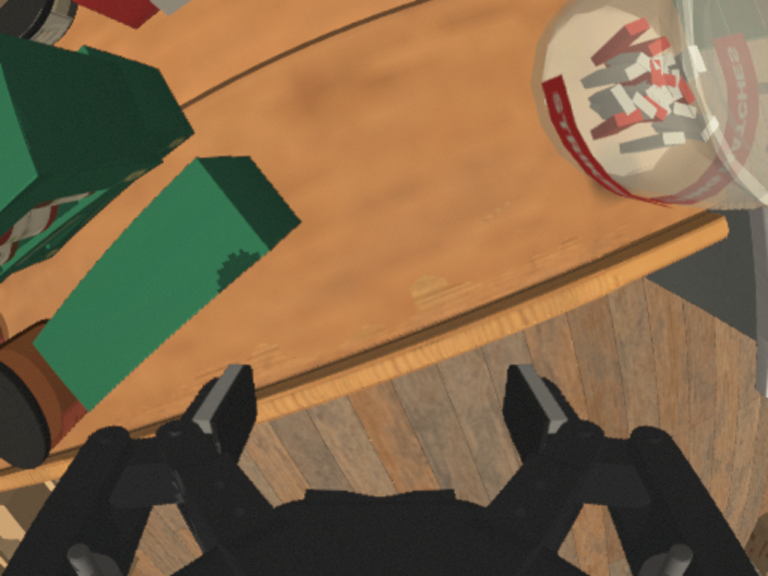

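```bash
python3 - <<'E'
import numpy as np,cv2
a=np.load('pics/side0.npz')['img'][:,:,::-1]
c=a[140:280,130:370]; cv2.imwrite('pics/side0c.png',cv2.resize(c,None,fx=3.3,fy=3.3,interpolation=cv2.INTER_CUBIC))
a=np.load('pics/scene0.npz')['img'][:,:,::-1]
c=a[140:300,95:395]; cv2.imwrite('pics/scene0c.png',cv2.resize(c,None,fx=2.66,fy=2.66,interpolation=cv2.INTER_CUBIC))
E
```

```text
(no output)
```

View pics/side0c.png

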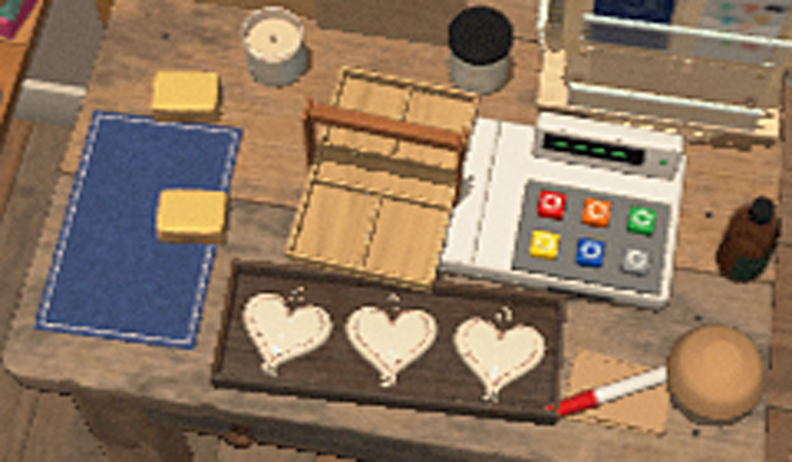

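View pics/scene0c.png

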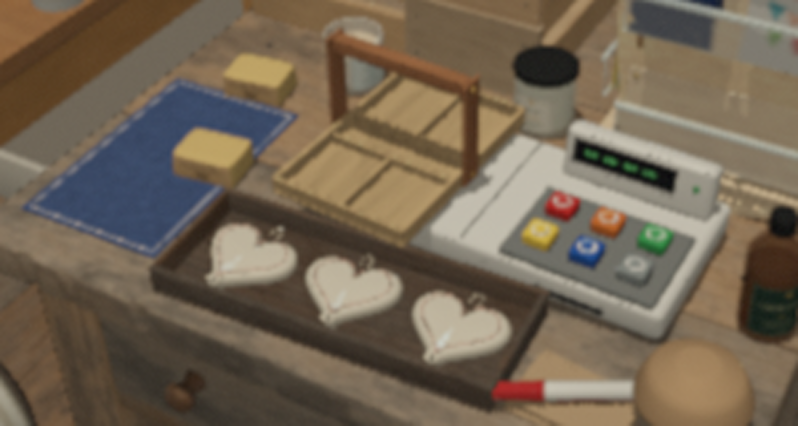

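```bash
cat > fit.py <<'E'
from h import *
from scipy.optimize import minimize
S=8
def tan(img):
    h=cv2.cvtColor(img,cv2.COLOR_RGB2HSV).astype(int)
    return h
def boxmask(d,name,P,shape,roi,dims=(45,63,26),z0=0):
    x,y,yaw=P; c,s=np.cos(yaw),np.sin(yaw)
    pts=[]
    for a in(-.5,.5):
        for b in(-.5,.5):
            for k in(0,1):
                px,py=a*dims[0],b*dims[1]
                pts.append(proj(d,[x+c*px-s*py,y+s*px+c*py,z0+k*dims[2]],name))
    u0,v0,u1,v1=roi
    pts=(np.array(pts)+0.5-[u0,v0])*S-0.5
    h=cv2.convexHull(pts.astype(np.float32)).astype(np.int32)
    m=np.zeros(((v1-v0)*S,(u1-u0)*S),np.uint8); cv2.fillConvexPoly(m,h,255)
    return cv2.resize(m,(u1-u0,v1-v0),interpolation=cv2.INTER_AREA)/255.
def fit(obs,P0,dims=(45,63,26),z0=0):
    # obs: list of (d,name,roi,softmask)
    def cost(P):
        return sum(np.abs(boxmask(d,n,P,None,r,dims,z0)-m).sum()/m.sum() for d,n,r,m in obs)
    best=None
    for dy in np.linspace(-1.4,1.4,9):
        r=minimize(cost,[P0[0],P0[1],dy],method='Nelder-Mead',options=dict(initial_simplex=[[P0[0],P0[1],dy],[P0[0]+8,P0[1],dy],[P0[0],P0[1]+8,dy],[P0[0],P0[1],dy+.3]],xatol=.1,fatol=1e-4))
        if best is None or r.fun<best.fun: best=r
    return best.x,best.fun
E
python3 - <<'E'
from h import *
D={n:dict(np.load(f'pics/{n}0.npz')) for n in('scene','side')}
off={'side':(3.3,130,140),'scene':(2.66,95,140)}
K={'side':dict(red=(551,205),orange=(596,211),green=(642,217),yellow=(544,244),blue=(590,249),grey=(635,258)),
'scene':dict(red=(563,204),orange=(607,220),green=(655,236),yellow=(540,233),blue=(587,249),grey=(634,267))}
def cu(n,p): s,a,b=off[n]; return (p[0]+.5)/s+a-.5,(p[1]+.5)/s+b-.5
for n in K:
    for k,p in K[n].items(): print(n,k,np.round(at_z(D[n],*cu(n,p),54,n),1)[:2])
for p in[(97,113),(241,128),(193,346),(38,328)]: print('mat',np.round(at_z(D['side'],*cu('side',p),1,'side')))
for p in[(183,82),(295,119),(152,252),(27,207)]: print('matsc',np.round(at_z(D['scene'],*cu('scene',p),1,'scene')))
for p in[(192,211),(187,92)]: print('soap',np.round(at_z(D['side'],*cu('side',p),26,'side')))
# basket rim corners z=60 side: back-left, back-right, front-right, front-left
for p in[(340,68),(478,97),(432,290),(287,252)]: print('bk',np.round(at_z(D['side'],*cu('side',p),60,'side')))
for p in[(312,103),(467,135)]: print('handle',np.round(at_z(D['side'],*cu('side',p),150,'side')))
for p in[(330,40),(478,83)]: print('handleSc',np.round(at_z(D['scene'],*cu('scene',p),150,'scene')))
h=cv2.cvtColor(D['side']['img'],cv2.COLOR_RGB2HSV)
for p in[(192,205),(187,88),(192,232),(187,116),(250,230),(100,200)]:
    u,v=map(round,cu('side',p)); print(p,h[v,u])
h=cv2.cvtColor(D['scene']['img'],cv2.COLOR_RGB2HSV)
for p in[(212,145),(260,72),(195,165),(240,95),(110,180),(310,150)]:
    u,v=map(round,cu('scene',p)); print(p,h[v,u])
E
```

```text
side red [ 526.7 -191.4]
side orange [ 527.6 -233.1]
side green [ 528.7 -275.5]
side yellow [ 486.1 -190. ]
side blue [ 488.2 -231.8]
side grey [ 486.1 -273. ]
scene red [ 524.8 -191.9]
scene orange [ 523.3 -232.3]
scene green [ 523.3 -274.3]
scene yellow [ 482.2 -190.6]
scene blue [ 482.5 -232. ]
scene grey [ 480.6 -273. ]
mat [579. 264.   1.]
mat [587. 119.   1.]
mat [355. 112.   1.]
mat [348. 256.   1.]
matsc [577. 258.   1.]
matsc [578. 119.   1.]
matsc [356. 118.   1.]
matsc [349. 257.   1.]
soap [478. 140.  26.]
soap [604. 175.  26.]
bk [636.  27.  60.]
bk [ 627. -108.   60.]
bk [421. -97.  60.]
bk [436.  38.  60.]
handle [541.  31. 150.]
handle [ 532. -108.  150.]
handleSc [523.  33. 150.]
handleSc [ 526. -110.  150.]
(192, 205) [ 21 149 238]
(187, 88) [ 21 147 239]
(192, 232) [ 17 146 192]
(187, 116) [ 16 138 100]
(250, 230) [ 15 101 159]
(100, 200) [111 119 111]
(212, 145) [ 21 118 190]
(260, 72) [ 21 117 190]
(195, 165) [ 17 119 116]
(240, 95) [ 17 115 115]
(110, 180) [110 109 101]
(310, 150) [ 18 110 137]
```

```bash
cat >> h.py <<'E'
from scipy.spatial.transform import Rotation as Rot
def tool(): 
    s=status.read_state(); return s,Rot.from_quat(s["ee_rot"]).as_matrix()
def plan(P,jaw=None,cmd=None):
    """P world TCP target mm; jaw: desired world angle (deg) of jaw axis (mod 180). prints tool shift, turn"""
    s,R=tool(); p=np.array(s["position"]) if cmd is None else np.array(cmd,float)
    zz=np.array([R[0,2],R[1,2],0]);zz/=np.linalg.norm(zz); xx=np.array([0,0,-1.]); yy=np.cross(zz,xx)
    d=np.array(P,float)-p
    cur=np.degrees(np.arctan2(zz[1],zz[0]))
    out=[d@xx,d@yy,d@zz]
    spin=None
    if jaw is not None:
        dw=(jaw-cur+90)%180-90   # world ccw rotation
        spin=-dw  # tool x is down
    print('pos',np.round(s["position"],1),'jaw',round(cur,1),'tilt',np.round(R[:,0],3),'j',np.round(s["joints"],2),'F',np.round(s["contact_force"],1),'w',round(s["gripper_width"],1),'t',round(s["clock"],2))
    print('shift',np.round(out,1),'spin',spin, 'alt', None if spin is None else (spin-180*np.sign(spin)))
E
python3 - <<'E'
from h import *
plan([330,120,400],90,cmd=[235.155,579.052,231.312])
s,R=tool(); d=np.load('pics/wrist0.npz'); T=d['T']; print(np.round(R.T@(T[:3,3]-s['position']),1)); print(np.round(R.T@T[:3,:3],3)); print(R.round(3))
from fit import *
for n,roi1,roi2 in(('side',(170,190,205,220),(165,155,210,180)),('scene',(150,180,200,220),(170,150,215,185))):
    d=dict(np.load(f'pics/{n}0.npz'));h=cv2.cvtColor(d['img'],cv2.COLOR_RGB2HSV)
E
```

```text
pos [235.  578.7 230.5] jaw -112.1 tilt [-0.001 -0.002 -1.   ] j [ 1.44  0.39  0.01 -0.   -1.19 -0.26] F [-0.2 -0.7  0.6] w 85.3 t 0.15
shift [-168.7  260.7  389.6] spin -22.111986975800164 alt 157.88801302419984
[-143.8   75.7    0.8]
[[-0.001 -0.295  0.956]
 [ 0.001 -0.956 -0.295]
 [ 1.     0.001  0.001]]
[[-0.001  0.926 -0.376]
 [-0.002 -0.376 -0.926]
 [-1.     0.     0.002]]
```

```bash
python3 - <<'E'
from h import *
plan([430,100,320],90,cmd=[235.155,579.052,231.312])
E
```

```text
pos [235.  578.7 230.5] jaw -112.1 tilt [-0.001 -0.002 -1.   ] j [ 1.44  0.39  0.01 -0.   -1.19 -0.26] F [-0.2 -0.7  0.6] w 85.3 t 0.15
shift [-88.7 360.8 370.5] spin -22.111986975800164 alt 157.88801302419984
```

apply_moves(targets="-40 0 0 0 -1; -80 10 10 0 -1; -120 40 40 -4 -1; -120 70 70 -8 -1; -120 100 100 -12 -1; -120 130 130 -16 -1; -120 160 160 -20 -1; -120 190 190 -22.1 -1; -120 220 220 -22.1 -1; -120 250 250 -22.1 -1")

```text
clock: 0.98
position: [365.4, 268.6, 351.3]
ee_rot: [0.5, 0.5, -0.5, 0.5]
contact_force: [0.3, 1.2, -0.3]
gripper_width: 85.3
```

```bash
python3 - <<'E'
from h import *
plan([430,100,320],90)
E
```

```text
pos [365.4 268.6 351.3] jaw -90.0 tilt [-0.  0. -1.] j [ 0.99  0.02 -0.17 -0.   -1.39  0.58] F [ 0.3  1.2 -0.3] w 85.3 t 0.98
shift [ 31.3  64.5 168.7] spin 0.038585544141767514 alt -179.96141445585823
```

apply_moves(targets="8 16 35 0 -1; 16 32 70 0 -1; 24 48 105 0 -1; 31 64 140 0 -1; 31 64 168 0 -1; 31 64 168 0 -1; 31 64 168 0 -1")

```text
clock: 1.57
position: [429.3, 101.4, 320.1]
ee_rot: [-0.501, -0.499, 0.501, -0.499]
contact_force: [-0.4, 0.4, -0.1]
gripper_width: 85.1
```

```bash
python3 - <<'E'
from h import *
plan([430,100,320],90)
snap('wrist','w1'); snap('side','s1')
E
```

```text
pos [429.3 101.4 320.1] jaw -90.2 tilt [-0. -0. -1.] j [ 0.6   0.01 -0.25 -0.   -1.31  0.97] F [-0.4  0.4 -0.1] w 85.1 t 1.57
shift [0.1 0.7 1.4] spin -0.1795983188384298 alt 179.82040168116157
```

View pics/w1.png

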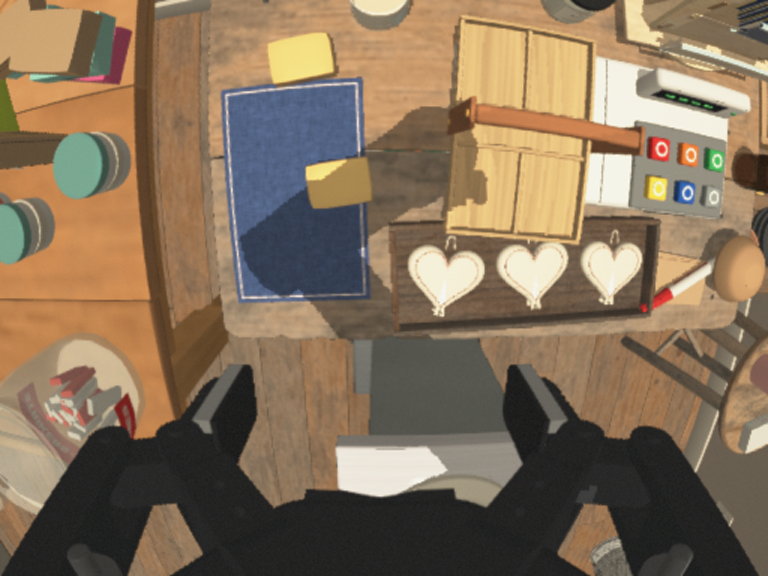

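```bash
python3 - <<'E'
import numpy as np,cv2
a=np.load('pics/w1.npz')['img'][:,:,::-1]
c=a[10:210,140:260]; cv2.imwrite('pics/w1a.png',cv2.resize(c,None,fx=3,fy=3,interpolation=cv2.INTER_CUBIC))
c=a[5:170,290:490]; cv2.imwrite('pics/w1b.png',cv2.resize(c,None,fx=3.6,fy=3.6,interpolation=cv2.INTER_CUBIC))
E
```

```text
(no output)
```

View pics/w1a.png

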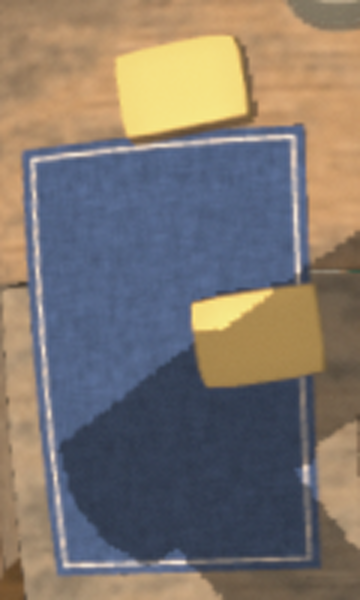

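View pics/w1b.png

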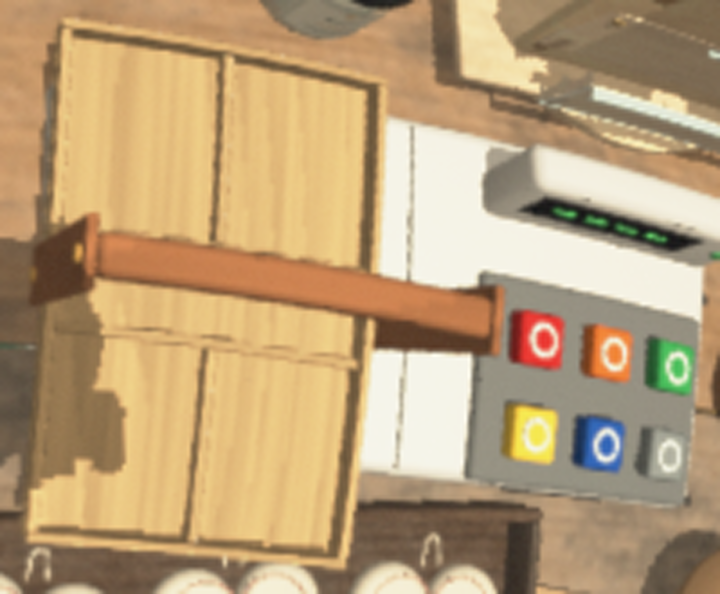

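```bash
cat > m1.py <<'E'
from h import *
d=dict(np.load('pics/w1.npz'))
A=lambda p:((p[0]+.5)/3+140-.5,(p[1]+.5)/3+10-.5)
B=lambda p:((p[0]+.5)/3.6+290-.5,(p[1]+.5)/3.6+5-.5)
def quad(n,pts,f,z):
    q=np.array([at_z(d,*f(p),z,'wrist')[:2] for p in pts]); 
    c=q.mean(0); e=[np.linalg.norm(q[i]-q[(i+1)%4]) for i in range(4)]
    a=[np.degrees(np.arctan2(*(q[(i+1)%4]-q[i])[::-1])) for i in range(4)]
    print(n,c.round(1),'len',np.round(e,1),'ang',np.round(a,1)); return q
quad('soap1',[(192,300),(316,283),(325,372),(205,388)],A,26)
quad('soap2',[(116,57),(237,37),(248,112),(127,137)],A,26)
quad('mat',[(24,153),(302,126),(318,565),(58,573)],A,1)
quad('basket',[(62,22),(385,85),(348,567),(27,542)],B,60)
for n,p in dict(red=(540,338),orange=(609,352),green=(672,365),yellow=(533,432),blue=(600,443),grey=(664,455)).items():
    print(n,at_z(d,*B(p),54,'wrist').round(1))
for p in[(100,257),(490,320)]: print('bar',at_z(d,*B(p),150,'wrist').round(1))
# rib across y at pockets(front rib top z=56): 
for p in[(52,333),(355,365)]: print('frontrib',at_z(d,*B(p),56,'wrist').round(1))
for p in[(229,60),(217,240),(207,350),(192,535)]: print('midrib',at_z(d,*B(p),56,'wrist').round(1))
for p in[(385,118),(365,470)]: print('scale edge',at_z(d,*B(p),36,'wrist').round(1))
E
python3 m1.py
```

```text
soap1 [478.2 139.6] len [61.2 44.1 60.  44.3] ang [ -83.3 -174.5   96.9    7. ]
soap2 [605.2 176.9] len [60.6 39.7 60.6 42.8] ang [ -84. -172.   99.    8.]
mat [466.6 189.6] len [147.9 234.1 148.  233.6] ang [ -87.9 -178.3   91.9    1.7]
basket [531.4 -34.9] len [134.8 201.6 136.5 204. ] ang [-94.1 177.1  87.   -3.4]
red [ 530.6 -190.6   54. ]
orange [ 529.4 -231.8   54. ]
green [ 528.6 -273.4   54. ]
yellow [ 488.9 -189.8   54. ]
blue [ 487.5 -230.    54. ]
grey [ 485.7 -272.5   54. ]
bar [535.4  32.4 150. ]
bar [ 528.  -101.3  150. ]
frontrib [514.4  30.4  56. ]
frontrib [509.5 -96.1  56. ]
midrib [629.4 -40.7  56. ]
midrib [554.6 -34.8  56. ]
midrib [510.8 -31.5  56. ]
midrib [437.1 -28.6  56. ]
scale edge [ 619.9 -119.5   36. ]
scale edge [ 464.8 -113.6   36. ]
```

apply_moves(targets="0 10 40 0 1; 0 20 80 0 1; 10 30 120 0 1; 20 40 160 0 1; 40 50 200 0 1; 60 57 240 0 1; 90 57 280 0 1; 120 57 291 0 1; 160 57 291 0 1; 200 57 291 0 1")

```text
clock: 2.5
position: [487.3, -188.7, 120.7]
ee_rot: [0.501, 0.499, -0.5, 0.501]
contact_force: [0.4, -0.1, -0.9]
gripper_width: -0.3
```

```bash
python3 - <<'E'
from h import *
plan([487,-190,65],90)
E
```

```text
pos [ 487.3 -188.7  120.7] jaw -90.0 tilt [ 0.003 -0.    -1.   ] j [-0.06  0.32 -0.4   0.   -0.85  1.63] F [ 0.4 -0.1 -0.9] w -0.3 t 2.5
shift [55.7 -0.3  1.3] spin -0.042068013820482975 alt 179.95793198617952
```

apply_moves(targets="30 0 1 0 1; 56 0 1 0 1; 60 0 1 0 1; 60 0 1 0 1; 60 0 1 0 1")

```text
clock: 2.92
position: [487.9, -188.7, 62.9]
ee_rot: [0.5, 0.5, -0.499, 0.501]
contact_force: [0.6, -0.1, -0.1]
gripper_width: 0.0
```

```bash
python3 - <<'E'
from h import *
plan([487,-190,60],90)
snap('wrist','w2'); 
d=snap('side','s2');
cv2.imwrite('pics/s2c.png',cv2.resize(d['img'][150:250,180:370,::-1],None,fx=4,fy=4,interpolation=cv2.INTER_CUBIC))
E
```

```text
pos [ 487.9 -188.7   62.9] jaw -89.9 tilt [ 0.002 -0.001 -1.   ] j [-0.06  0.4  -0.46  0.   -0.71  1.63] F [ 0.6 -0.1 -0.1] w 0.0 t 2.92
shift [ 2.9 -0.9  1.3] spin 0.11294917625457401 alt -179.88705082374543
```

View pics/w2.png

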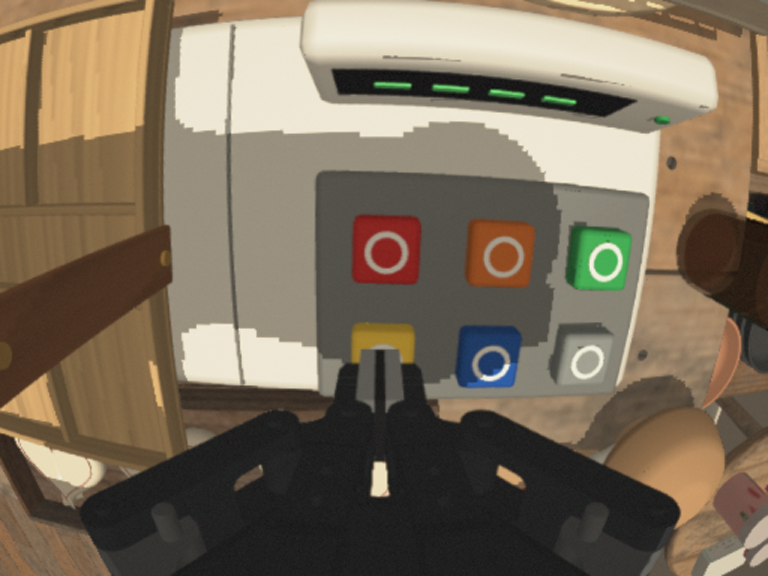

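View pics/s2c.png

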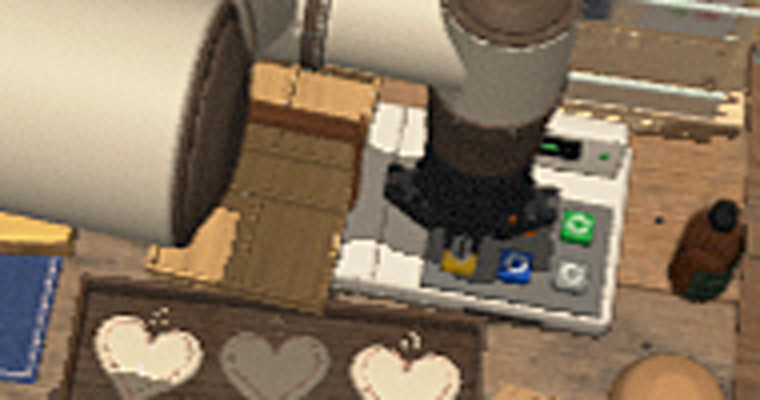

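```bash
python3 - <<'E'
from h import *
d=dict(np.load('pics/w2.npz'))
for n,p in dict(red=(386,252),orange=(502,256),green=(603,262),blue=(490,362),grey=(586,362),yel_left=(352,336),yel_right=(414,336)).items():
    print(n,at_z(d,p[0]/1.5-.17,p[1]/1.5-.17,54,'wrist').round(1))
for z in(54,63): print([proj(d,[487.9,-188.7,z],'wrist')])
E
```

```text
red [ 529.7 -191.9   54. ]
orange [ 528.7 -233.8   54. ]
green [ 527.2 -275.7   54. ]
blue [ 486.5 -232.9   54. ]
grey [ 484.8 -275.2   54. ]
yel_left [ 497.7 -179.5   54. ]
yel_right [ 497.8 -202.6   54. ]
[(np.float64(250.89375049461134), np.float64(239.7128175185384))]
[(np.float64(250.80246422952044), np.float64(246.97504405181172))]
```

apply_moves(targets="4 0 2 0 1; 8 0 2 0 1; 10 0 2 0 1; 12 0 2 0 1; 12 0 2 0 1; 12 0 2 0 1")

```text
clock: 3.52
position: [487.0, -191.4, 50.3]
ee_rot: [0.5, 0.5, -0.5, 0.501]
contact_force: [0.1, 0.5, 4.3]
gripper_width: 0.4
```

apply_moves(targets="1 0 0 0 1; 1.5 0 0 0 1; 1.5 0 0 0 1; 1.5 0 0 0 1")

```text
clock: 3.85
position: [487.0, -191.4, 49.1]
ee_rot: [0.5, 0.5, -0.5, 0.501]
contact_force: [-1.0, 0.7, 6.6]
gripper_width: -0.4
```

apply_moves(targets="-10 0 0 0 1; -40 0 0 0 1; -80 0 0 0 1; -120 0 0 7 1; -150 0 -20 14 0; -170 0 -55 21 -1; -170 0 -95 28 -1; -170 -3 -135 35 -1; -170 -6 -175 42 -1; -170 -9 -215 49 -1")

```text
clock: 4.68
position: [477.7, 5.7, 218.2]
ee_rot: [-0.654, -0.268, 0.655, -0.268]
contact_force: [-0.1, 1.2, -0.9]
gripper_width: 72.3
```

```bash
python3 - <<'E'
from h import *
plan([478,139.7,150],7)
E
```

```text
pos [477.7   5.7 218.2] jaw -135.5 tilt [-0.002  0.    -1.   ] j [ 0.35  0.14 -0.36 -0.   -1.07  0.42] F [-0.1  1.2 -0.9] w 72.3 t 4.68
shift [ 68.2 -95.4 -94.2] spin 37.5045091381991 alt -142.4954908618009
```

```bash
python3 - <<'E'
from h import *
a=np.radians(-139); z=np.array([np.cos(a),np.sin(a)]); y=np.array([-z[1],z[0]])
# tool y = z cross x(down)
d=np.array([478,139.7])-np.array([478,23.6]); y=np.cross([*z,0],[0,0,-1])[:2]
print(d@y,d@z)
E
```

```text
-87.62178226386382 -76.1684532657979
```

apply_moves(targets="0 -22 -19 6 -1; 0 -44 -38 12 -1; 10 -66 -57 18 -1; 30 -87 -76 24 -1; 50 -87 -76 30 -1; 70 -87 -76 34 -1; 70 -87 -76 34 -1; 70 -87 -76 34 -1")

```text
clock: 5.35
position: [470.7, 119.1, 147.6]
ee_rot: [-0.703, -0.067, 0.705, -0.068]
contact_force: [0.6, -0.8, -0.4]
gripper_width: 85.3
```

```bash
python3 - <<'E'
from h import *
plan([478,139.7,150],7)
snap('wrist','w3')
d=snap('side','s3')
E
```

```text
pos [470.7 119.1 147.6] jaw -169.0 tilt [-0.003 -0.002 -1.   ] j [ 0.58  0.23 -0.44  0.   -0.9  -0.39] F [ 0.6 -0.8 -0.4] w 85.3 t 5.35
shift [ -2.4 -18.8 -11.1] spin 3.972519323591598 alt -176.0274806764084
```

View pics/w3.png

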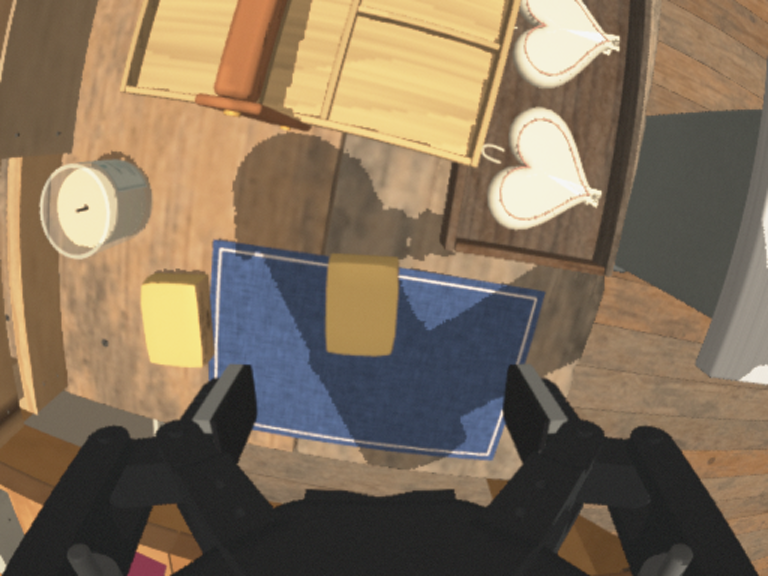

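```bash
cat >> h.py <<'E'
def quad(d,pts,z,name='wrist',sc=1.5,off=(0,0)):
    q=np.array([at_z(d,(p[0]+.5)/sc+off[0]-.5,(p[1]+.5)/sc+off[1]-.5,z,name)[:2] for p in pts]); 
    c=q.mean(0); e=[np.linalg.norm(q[i]-q[(i+1)%4]) for i in range(4)]
    a=[np.degrees(np.arctan2(*(q[(i+1)%4]-q[i])[::-1])) for i in range(4)]
    print(c.round(1),'len',np.round(e,1),'ang',np.round(a,1)); return q
E
python3 - <<'E'
from h import *
d=dict(np.load('pics/w3.npz'))
quad(d,[(328,254),(397,255),(396,355),(326,351)],26)
quad(d,[(143,284),(199,279),(206,366),(150,362)],26)
print(quad(d,[(215,240),(544,291),(494,460),(206,425)],1))
print('tipline',[proj(d,[470.7,119.1,z],'wrist') for z in (147.6,26)])
E
```

```text
[477.9 137.3] len [42.2 67.1 46.1 65.1] ang [-170.   101.2    7.6  -82.2]
[603.7 176.4] len [44.  63.4 45.8 59.6] ang [-164.8   97.6   10.   -84.5]
[466.6 191.3] len [234.6 150.6 241.9 155.6] ang [-178.1   92.9    3.1  -89.9]
[[585.82555145 118.72096687]
 [351.37088968 110.87991589]
 [343.86176314 261.26726818]
 [585.43654802 274.30860656]]
tipline [(np.float64(252.53195899780437), np.float64(248.2648454256162)), (np.float64(252.06274114776286), np.float64(186.8458208194725))]
```

```bash
python3 - <<'E'
from h import *
plan([478,139,50],7.5)
E
```

```text
pos [472.2 119.6 149.4] jaw -169.1 tilt [ 0.001  0.    -1.   ] j [ 0.58  0.23 -0.44  0.   -0.9  -0.39] F [-0.   0.   0.7] w 85.3 t 5.45
shift [ 99.4 -17.9  -9.4] spin 3.4227819744264707 alt -176.57721802557353
```

apply_moves(targets="30 -9 -5 3.4 -1; 60 -18 -9.4 3.4 -1; 85 -18 -9.4 3.4 -1; 99 -18 -9.4 3.4 -1; 99 -18 -9.4 3.4 -1; 99 -18 -9.4 3.4 -1")

```text
clock: 5.95
position: [478.2, 139.1, 50.1]
ee_rot: [0.706, 0.046, -0.705, 0.046]
contact_force: [0.3, 0.2, 1.1]
gripper_width: 85.0
```

```bash
python3 - <<'E'
from h import *
plan([478,139,11],7.5)
snap('wrist','w4')
E
```

```text
pos [478.2 139.1  50.1] jaw -172.5 tilt [ 0.001  0.    -1.   ] j [ 0.61  0.39 -0.53  0.   -0.65 -0.48] F [0.3 0.2 1.1] w 85.0 t 5.95
shift [39.1  0.1  0.2] spin -0.01771920765838786 alt 179.9822807923416
```

View pics/w4.png

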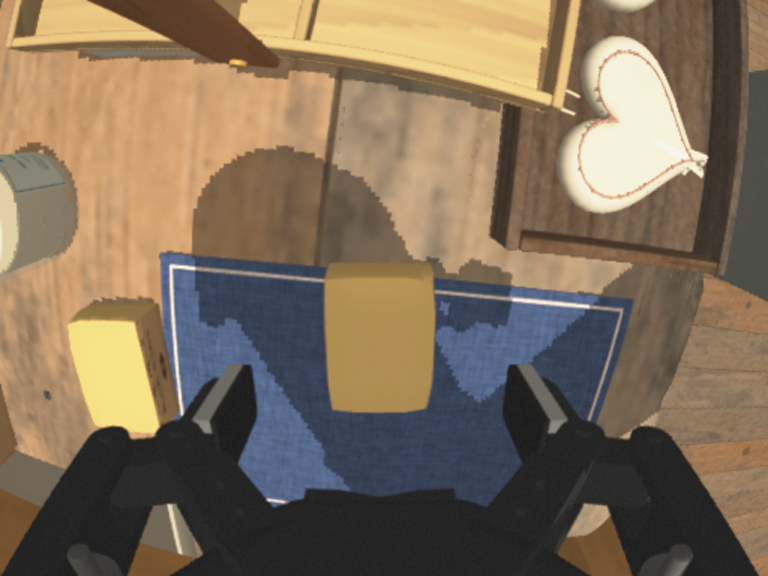

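```bash
python3 - <<'E'
from h import *
d=dict(np.load('pics/w4.npz'))
quad(d,[(326,276),(436,277),(433,409),(331,410)],26)
print([np.array(proj(d,[478.2,139.1,z],'wrist'))*1.5 for z in (50,26)])
E
```

```text
[477.2 140.1] len [43.2 60.7 45.3 61.5] ang [-173.    99.     8.2  -82.9]
[array([379.12078728, 372.13604194]), array([379.12197287, 345.02610802])]
```

apply_moves(targets="15 0 0 0 -1; 30 0 0 0 -1; 39 0 0 0 -1; 39 0 0 0 -1; 39 0 0 0 1; 39 0 0 0 1; 39 0 0 0 1; 39 0 0 0 1; 39 0 0 0 1; 39 0 0 0 1")

```text
clock: 6.83
position: [478.5, 139.7, 11.6]
ee_rot: [0.706, 0.047, -0.705, 0.046]
contact_force: [0.1, 0.1, 5.9]
gripper_width: 43.6
```

```bash
python3 - <<'E'
from h import *
plan([478,139,11],7.5)
snap('wrist','w5')
E
```

```text
pos [478.5 139.7  11.6] jaw -172.5 tilt [ 0.002  0.001 -1.   ] j [ 0.61  0.46 -0.56  0.   -0.55 -0.48] F [0.1 0.1 5.9] w 43.6 t 6.83
shift [0.6 0.7 0.5] spin -0.003659180634031145 alt 179.99634081936597
```

View pics/w5.png

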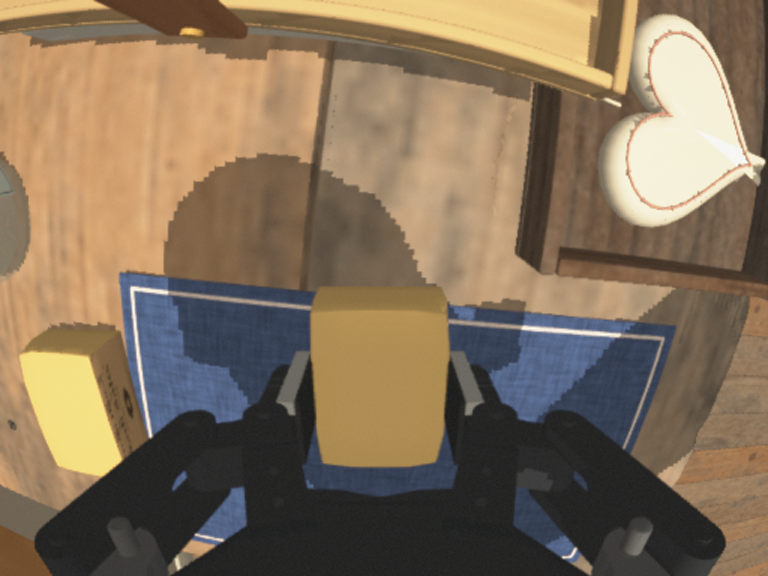

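```bash
python3 - <<'E'
from h import *
d=dict(np.load('pics/w5.npz'))
quad(d,[(311,310),(449,311),(443,466),(319,465)],26)
print([np.array(proj(d,[478.5,139.7,z],'wrist'))*1.5 for z in (11.6,20,26)])
E
```

```text
[477.8 141.3] len [42.9 61.7 46.  61.5] ang [-172.8   99.4    7.   -83.5]
[array([378.93349065, 372.20332138]), array([378.8827437 , 383.47679651]), array([378.84345377, 392.20334379])]
```

apply_moves(targets="-10 0 0 0 1; -40 0 0 0 1; -80 0 0 0 1; -120 0 0 0 1; -140 0 0 0 1; -140 0 0 0 1")

```text
clock: 7.38
position: [480.3, 140.8, 156.0]
ee_rot: [0.709, 0.048, -0.702, 0.045]
contact_force: [0.6, 1.0, -1.8]
gripper_width: 43.8
```

```bash
python3 - <<'E'
from h import *
plan([478,139,150],7.5)
snap('wrist','w6');snap('side','s6')
E
```

```text
pos [480.3 140.8 156. ] jaw -172.5 tilt [ 0.01   0.006 -1.   ] j [ 0.61  0.24 -0.41  0.   -0.91 -0.48] F [ 0.6  1.  -1.8] w 43.8 t 7.38
shift [6.  1.4 2.5] spin 0.012487681028687803 alt -179.9875123189713
```

View pics/w6.png

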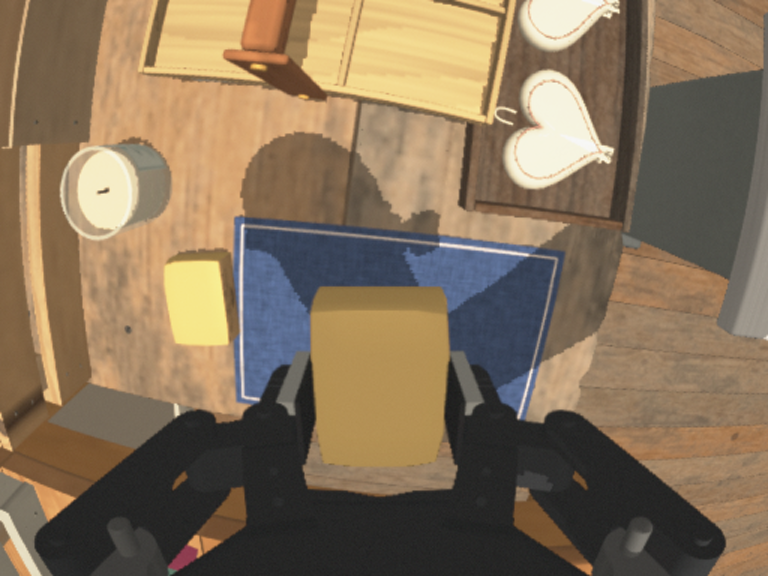

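View pics/s6.png

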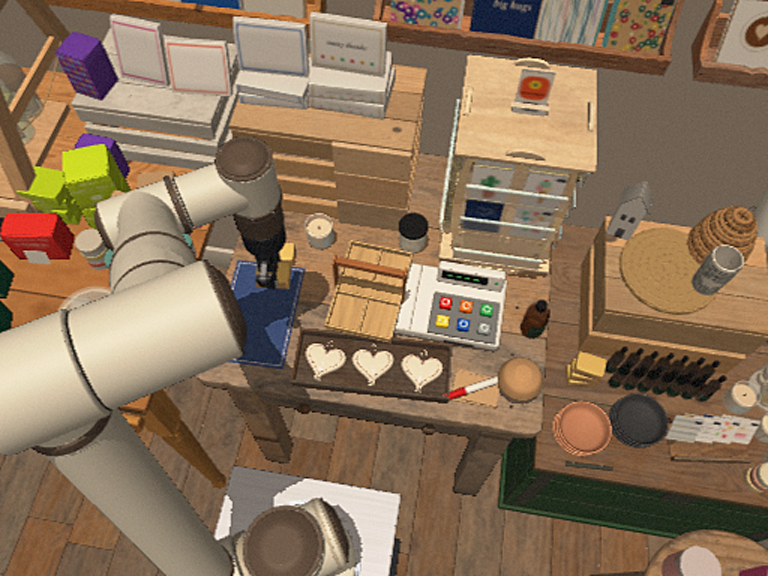

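```bash
python3 - <<'E'
from h import *
d=dict(np.load('pics/w2.npz'))
f=lambda p,z:at_z(d,(p[0]+.5)/1.5-.5,(p[1]+.5)/1.5-.5,z,'wrist').round(1)
for p in[(185,378),(240,385),(310,391)]: print('front',f(p,36))
for p in[(190,27),(232,22),(290,18)]: print('back',f(p,36))
for p in[(318,172),(648,195),(620,393),(318,390)]: print('panel',f(p,42))
for p in[(235,25),(242,385)]: print('seam',f(p,36))
d=dict(np.load('pics/w1.npz'))
f=lambda p,z:at_z(d,(p[0]+.5)/3.6+290-.5,(p[1]+.5)/3.6+5-.5,z,'wrist').round(1)
for p in[(370,470),(450,478)]: print('front',f(p,36))
for p in[(390,120),(430,127)]: print('back',f(p,36))
E
```

```text
front [466.9 -99.3  36. ]
front [ 464.9 -126.7   36. ]
front [ 463.2 -159.1   36. ]
back [ 620.3 -113.3   36. ]
back [ 619.9 -131.5   36. ]
back [ 619.1 -155.1   36. ]
panel [ 557.4 -166.9   42. ]
panel [ 553.9 -301.9   42. ]
panel [ 460.9 -304.7   42. ]
panel [ 467.3 -163.7   42. ]
seam [ 618.4 -132.8   36. ]
seam [ 465.  -127.7   36. ]
front [ 465. -116.   36.]
front [ 463.9 -157.8   36. ]
back [ 619.4 -122.    36. ]
back [ 619.5 -142.2   36. ]
```

```bash
python3 - <<'E'
from h import *
plan([476.5,1.5,156],86.6)
plan([476.5,60,156],86.6)
E
```

```text
pos [477.1 139.2 150.9] jaw -172.6 tilt [ 0.001  0.002 -1.   ] j [ 0.61  0.25 -0.42 -0.   -0.91 -0.48] F [-0.2 -0.1 -1.6] w 43.7 t 7.48
shift [ -5.1 136.5  18.4] spin -79.17447889151265 alt 100.82552110848735
pos [477.1 139.2 150.9] jaw -172.6 tilt [ 0.001  0.002 -1.   ] j [ 0.61  0.25 -0.42 -0.   -0.91 -0.48] F [-0.2 -0.1 -1.6] w 43.7 t 7.48
shift [-5.1 78.5 10.9] spin -79.17447889151265 alt 100.82552110848735
```

apply_moves(targets="-8 10 1 -6 1; -8 25 3 -13 1; -8 40 5 -20 1; -8 55 7 -27 1; -8 70 9 -34 1; -8 85 11 -41 1; -8 100 14 -48 1; -8 115 16 -55 1; -8 130 18 -62 1; -8 136 18 -68 1")

```text
clock: 8.32
position: [475.3, 0.3, 156.0]
ee_rot: [-0.557, -0.435, 0.56, -0.433]
contact_force: [-0.2, 0.6, -0.9]
gripper_width: 43.8
```

```bash
python3 - <<'E'
from h import *
plan([476.5,1.5,150],86.6)
E
```

```text
pos [4.753e+02 3.000e-01 1.560e+02] jaw -104.3 tilt [-0.006 -0.001 -1.   ] j [ 0.34  0.21 -0.45 -0.   -0.91  0.98] F [-0.2  0.6 -0.9] w 43.8 t 8.32
shift [ 6.   0.9 -1.5] spin -10.915261049742242 alt 169.08473895025776
```

apply_moves(targets="0 1 -1.5 -6 1; 10 1 -1.5 -11 1; 25 1 -1.5 -11 1; 40 1 -1.5 -11 1; 50 1 -1.5 -11 1; 50 1 -1.5 -11 1; 50 1 -1.5 -11 1")

```text
clock: 8.9
position: [477.3, 2.7, 106.6]
ee_rot: [-0.514, -0.485, 0.517, -0.484]
contact_force: [0.4, 0.9, -0.6]
gripper_width: 43.9
```

```bash
python3 - <<'E'
from h import *
plan([476.5,1.5,80],86.6)
snap('wrist','w7');d=snap('scene','c7')
cv2.imwrite('pics/c7c.png',cv2.resize(d['img'][130:290,120:380,::-1],None,fx=3,fy=3,interpolation=cv2.INTER_CUBIC))
E
```

```text
pos [477.3   2.7 106.6] jaw -93.6 tilt [-0.005 -0.001 -1.   ] j [ 0.35  0.28 -0.51 -0.   -0.79  1.16] F [ 0.4  0.9 -0.6] w 43.9 t 8.9
shift [26.6 -0.7  1.3] spin -0.15639578443591517 alt 179.84360421556408
```

View pics/w7.png

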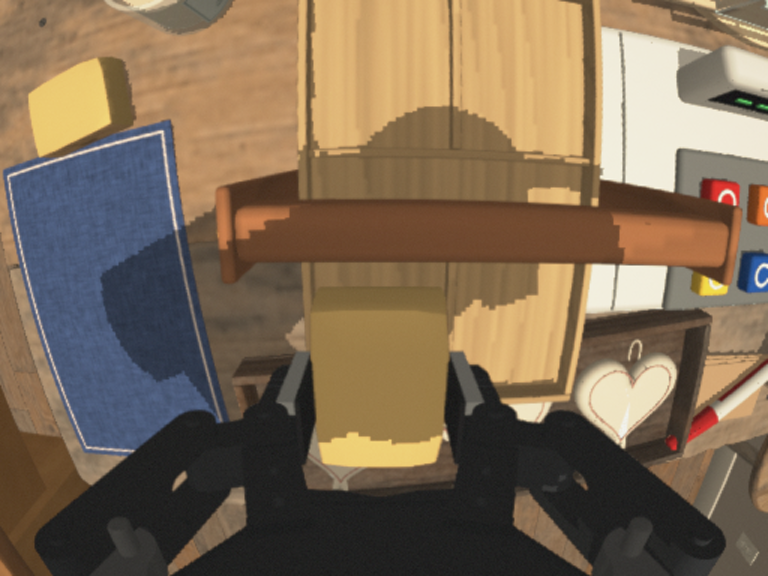

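View pics/c7c.png

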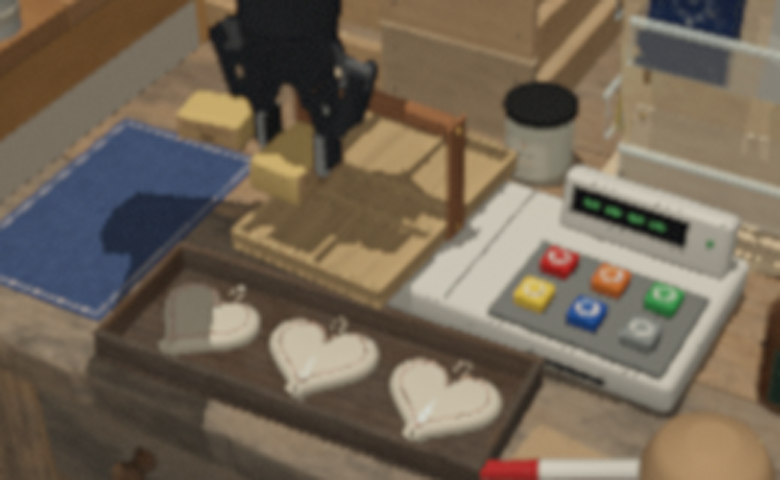

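```bash
python3 - <<'E'
from h import *
d=dict(np.load('pics/w7.npz'))
f=lambda p,z:at_z(d,(p[0]+.5)/1.5-.5,(p[1]+.5)/1.5-.5,z,'wrist').round(1)
for p in[(300,50),(302,150),(598,50),(598,150),(586,300),(500,402),(570,397)]: print(p,f(p,60))
for p in[(452,50),(452,145),(450,275)]: print('midrib',f(p,56))
for p in[(330,151),(590,161)]: print('backrib',f(p,56))
for p in[(236,235),(735,235)]: print('bar',f(p,150-8))
E
```

```text
(300, 50) [601.1  27.7  60. ]
(302, 150) [557.2  29.6  60. ]
(598, 50) [ 601.  -105.2   60. ]
(598, 150) [ 553.7 -102.7   60. ]
(586, 300) [481.9 -99.3  60. ]
(500, 402) [429.4 -57.2  60. ]
(570, 397) [427.5 -96.7  60. ]
midrib [598. -37.  56.]
midrib [555.5 -34.5  56. ]
midrib [497.1 -31.8  56. ]
backrib [555.7  18.2  56. ]
backrib [ 548.4 -100.4   56. ]
bar [535.9  34.8 142. ]
bar [ 530.2 -113.2  142. ]
```

apply_moves(targets="15 0 0 0 1; 28 0 0 0 1; 38 0 0 0 1; 43 0 0 0 1; 43 0 0 0 1; 43 0 0 0 1")

```text
clock: 9.5
position: [479.0, 3.3, 65.8]
ee_rot: [0.515, 0.484, -0.515, 0.485]
contact_force: [-0.1, 0.2, -1.2]
gripper_width: 43.6
```

```bash
python3 - <<'E'
from h import *
plan([477,2.5,57],86.6)
snap('wrist','w8');d=snap('scene','c8')
cv2.imwrite('pics/c8c.png',cv2.resize(d['img'][130:290,120:380,::-1],None,fx=3,fy=3,interpolation=cv2.INTER_CUBIC))
E
```

```text
pos [479.    3.3  65.8] jaw -93.5 tilt [ 0.001  0.    -1.   ] j [ 0.35  0.34 -0.56  0.   -0.67  1.16] F [-0.1  0.2 -1.2] w 43.6 t 9.5
shift [ 8.8 -2.   0.9] spin -0.12554167614700873 alt 179.874458323853
```

View pics/w8.png

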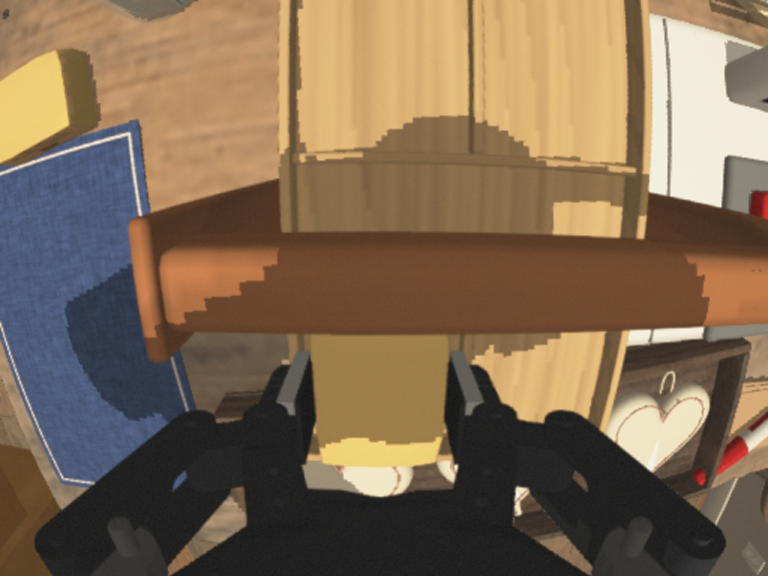

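View pics/c8c.png

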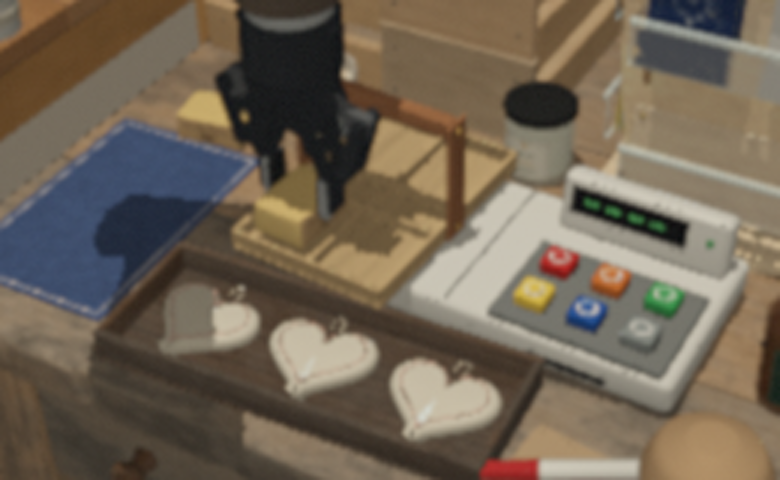

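apply_moves(targets="2 -3 1 0 1; 4 -3 1 0 1; 6 -3 1 0 1; 7.5 -3 1 0 1; 8.5 -3 1 0 1; 8.5 -3 1 0 1")

```text
clock: 10.1
position: [475.5, 2.3, 56.7]
ee_rot: [-0.515, -0.484, 0.515, -0.484]
contact_force: [-0.7, 0.2, -0.2]
gripper_width: 43.8
```

```bash
python3 - <<'E'
from h import *
plan([476,2.5,57],86.6)
E
```

```text
pos [475.5   2.3  56.7] jaw -93.5 tilt [-0. -0. -1.] j [ 0.35  0.35 -0.57  0.   -0.65  1.16] F [-0.7  0.2 -0.2] w 43.8 t 10.1
shift [-0.3  0.5 -0.2] spin -0.13855285878645418 alt 179.86144714121355
```

apply_moves(targets="0.5 0 0 0 1; 0.5 0 0 0 1; 0.5 0 0 0 0.2; 0.5 0 0 0 -0.1; 0.5 0 0 0 -0.2; 0.5 0 0 0 -0.3; 0.5 0 0 0 -0.3; 0.5 0 0 0 -0.3")

```text
clock: 10.77
position: [475.7, 2.4, 56.3]
ee_rot: [0.515, 0.484, -0.515, 0.484]
contact_force: [-0.7, 0.6, -1.0]
gripper_width: 55.2
```

```bash
python3 - <<'E'
from h import *
plan([476,2.5,57],86.6)
snap('wrist','w9');d=snap('scene','c9')
cv2.imwrite('pics/c9c.png',cv2.resize(d['img'][130:290,120:380,::-1],None,fx=3,fy=3,interpolation=cv2.INTER_CUBIC))
E
```

```text
pos [475.7   2.4  56.3] jaw -93.5 tilt [ 0.  0. -1.] j [ 0.35  0.35 -0.57  0.   -0.64  1.16] F [-0.7  0.6 -1. ] w 55.2 t 10.77
shift [-0.7  0.3 -0.1] spin -0.14518832582518826 alt 179.8548116741748
```

View pics/w9.png

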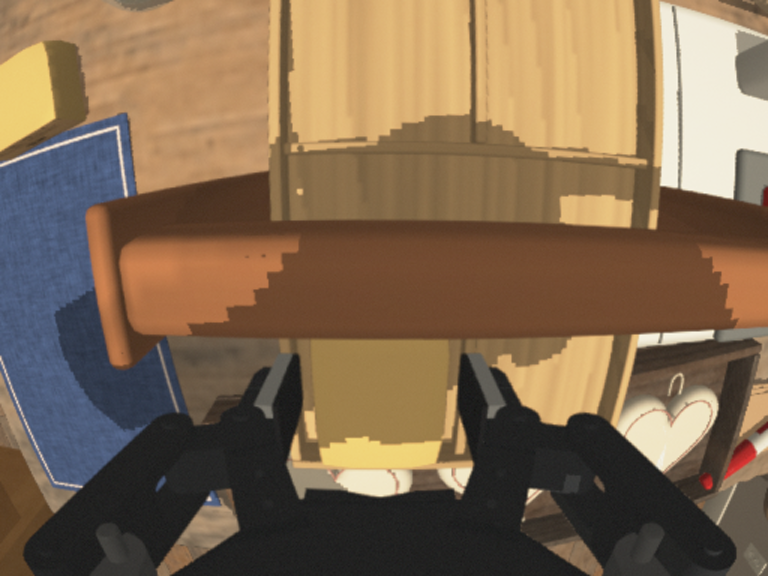

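View pics/c9c.png

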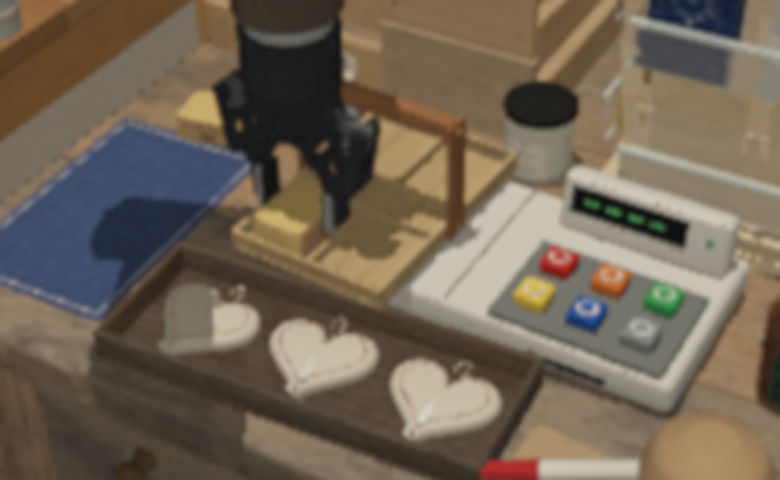

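Soap 1 sits released in the front-left pocket, the basket still level. I lift straight up and check.

apply_moves(targets="-5 0 0 0 -0.3; -15 0 0 0 -0.3; -40 0 0 0 -0.3; -80 0 0 0 -0.5; -120 0 0 0 -1; -140 0 0 0 -1; -140 0 0 0 -1; -140 0 0 0 -1")

```text
clock: 11.53
position: [476.0, 2.6, 197.9]
ee_rot: [0.517, 0.484, -0.514, 0.485]
contact_force: [-1.4, 0.0, -0.9]
gripper_width: 85.5
```

```bash
python3 - <<'E'
from h import *
plan([604.5,176.7,200],7.5)
snap('wrist','w10');d=snap('scene','c10')
cv2.imwrite('pics/c10c.png',cv2.resize(d['img'][130:290,120:380,::-1],None,fx=3,fy=3,interpolation=cv2.INTER_CUBIC))
E
```

```text
pos [476.    2.6 197.9] jaw -93.6 tilt [ 0.004  0.002 -1.   ] j [ 0.35  0.16 -0.4  -0.   -1.01  1.16] F [-1.4  0.  -0.9] w 85.5 t 11.53
shift [  -2.1  117.5 -181.7] spin 78.9463991927932 alt -101.0536008072068
```

View pics/w10.png

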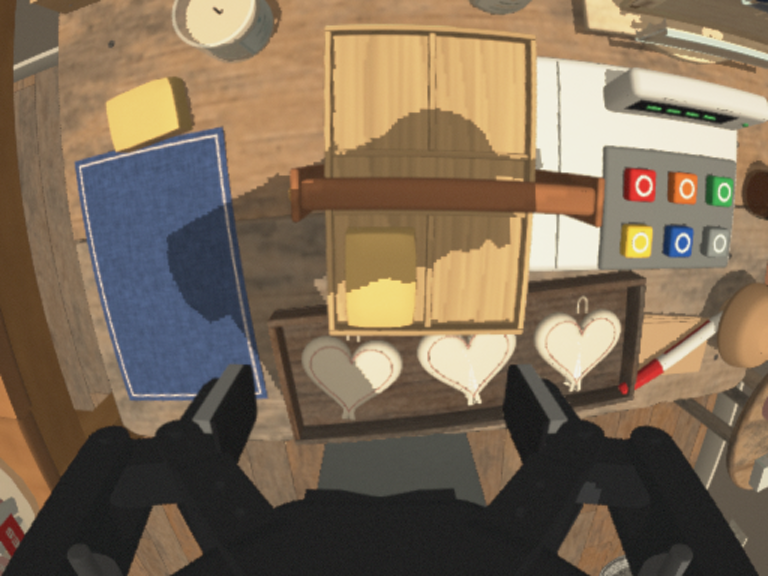

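View pics/c10c.png

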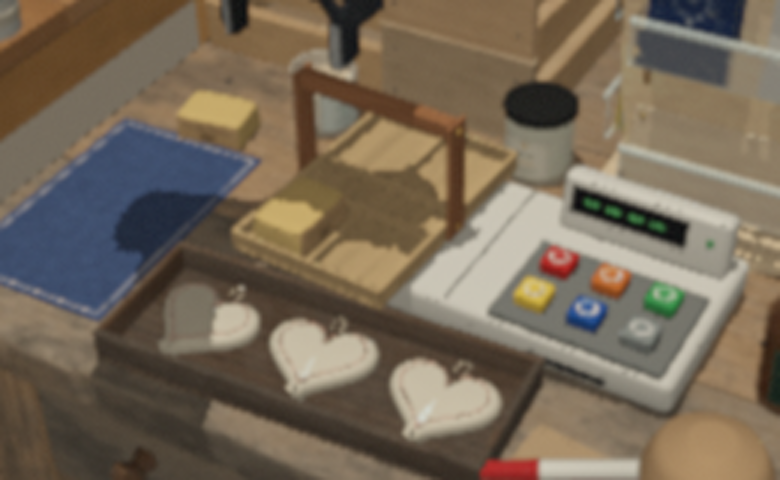

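```bash
python3 - <<'E'
from h import *
d=dict(np.load('pics/w10.npz'))
quad(d,[(107,98),(168,77),(177,128),(118,151)],26)
print('basket');quad(d,[(326,27),(536,36),(521,333),(328,335)],59)
print('soap1');quad(d,[(345,230),(415,231),(414,327),(346,326)],71)
f=lambda p,z:at_z(d,(p[0]+.5)/1.5-.5,(p[1]+.5)/1.5-.5,z,'wrist').round(1)
print('candle top',f((222,18),60), 'midrib',f((432,35),56),f((432,145),56),f((429,325),56))
E
```

```text
[605.9 177. ] len [57.7 41.3 56.1 45.6] ang [ -85.4 -172.9   98.9    9.1]
basket
[531.9 -34.9] len [135.3 204.6 136.2 205.3] ang [-93.5 176.2  86.8  -4. ]
soap1
[474.1   1.6] len [43.1 63.4 44.5 63.3] ang [-94.3 177.2  85.7  -4.1]
candle top [655.3  93.8  60. ] midrib [629.5 -40.8  56. ] [556.8 -36.4  56. ] [435.6 -30.   56. ]
```

apply_moves(targets="0 10 -18 6 -1; 0 22 -36 13 -1; 0 34 -54 20 -1; 0 46 -72 27 -1; 0 58 -90 34 -1; 0 70 -108 41 -1; 0 82 -126 48 -1; 0 94 -144 55 -1; 0 106 -162 62 -1; 0 117 -181 69 -1")

```text
clock: 12.47
position: [603.3, 176.2, 193.8]
ee_rot: [-0.698, -0.105, 0.701, -0.106]
contact_force: [0.5, 0.3, -0.6]
gripper_width: 85.1
```

```bash
python3 - <<'E'
from h import *
plan([605,177,60],7.5)
E
```

```text
pos [603.3 176.2 193.8] jaw -162.9 tilt [-0.004 -0.002 -1.   ] j [ 0.54  0.42 -0.03 -0.   -1.12 -0.24] F [ 0.5  0.3 -0.6] w 85.1 t 12.47
shift [133.8  -0.3  -1.9] spin 9.593153699766674 alt -170.40684630023333
```

apply_moves(targets="10 0 -2 6 -1; 35 0 -2 9.6 -1; 70 0 -2 9.6 -1; 105 0 -2 9.6 -1; 130 0 -2 9.6 -1; 137 0 -2 9.6 -1; 137 0 -2 9.6 -1; 137 0 -2 9.6 -1")

```text
clock: 13.13
position: [605.8, 176.4, 59.2]
ee_rot: [-0.705, -0.048, 0.706, -0.049]
contact_force: [1.0, 0.8, 0.5]
gripper_width: 85.2
```

```bash
python3 - <<'E'
from h import *
plan([605,177,11.5],7.5)
snap('wrist','w11')
E
```

```text
pos [605.8 176.4  59.2] jaw -172.1 tilt [-0.    -0.001 -1.   ] j [ 0.54  0.56 -0.18  0.   -0.83 -0.4 ] F [1.  0.8 0.5] w 85.2 t 13.13
shift [47.7 -0.7  0.7] spin 0.3901748101803264 alt -179.60982518981967
```

View pics/w11.png

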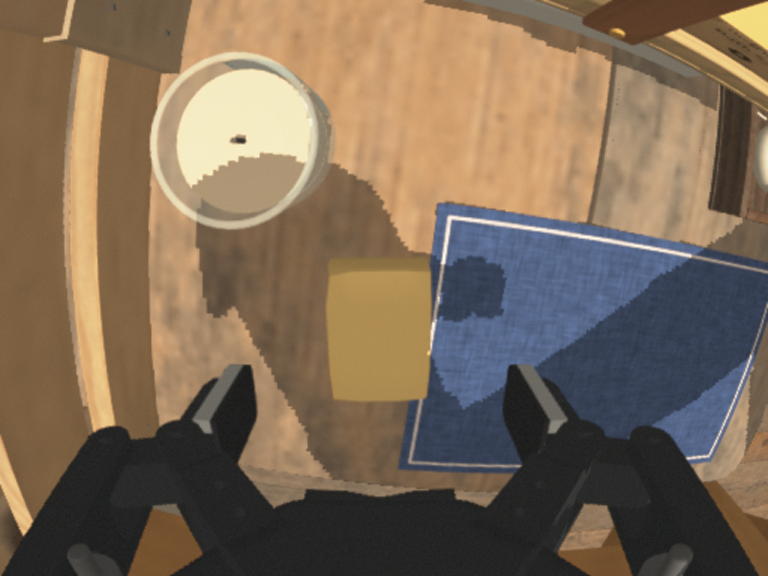

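```bash
python3 - <<'E'
from h import *
d=dict(np.load('pics/w11.npz'))
quad(d,[(328,270),(433,270),(429,399),(333,400)],26)
E
```

```text
[605.  177.4] len [43.3 61.4 44.4 61.8] ang [-172.    98.7    8.6  -82.3]
```

apply_moves(targets="16 -1 0 0 -1; 32 -1 0 0 -1; 44 -1 0 0 -1; 47.5 -1 0 0 -1; 47.5 -1 0 0 -1; 47.5 -1 0 0 1; 47.5 -1 0 0 1; 47.5 -1 0 0 1; 47.5 -1 0 0 1; 47.5 -1 0 0 1")

```text
clock: 14.02
position: [606.2, 177.9, 13.2]
ee_rot: [0.706, 0.049, -0.705, 0.048]
contact_force: [-0.3, 0.2, 4.1]
gripper_width: 43.8
```

apply_moves(targets="0 0 0 0 1; 0 0 0 0 1")

```text
clock: 14.18
position: [606.3, 177.9, 13.2]
ee_rot: [0.706, 0.049, -0.705, 0.048]
contact_force: [0.1, 1.0, 5.8]
gripper_width: 43.6
```

```bash
python3 - <<'E'
from h import *
plan([605,177,11.5],7.5)
d=snap('wrist','w12')
s,R=tool()
print(np.round(s['position'],1))
E
```

```text
pos [606.3 177.9  13.2] jaw -172.1 tilt [ 0.002  0.001 -1.   ] j [ 0.54  0.61 -0.22  0.   -0.74 -0.4 ] F [0.1 1.  5.8] w 43.6 t 14.18
shift [1.7 0.7 1.4] spin 0.388106698571562 alt -179.61189330142844
[606.2 177.8  13.2]
```

View pics/w12.png

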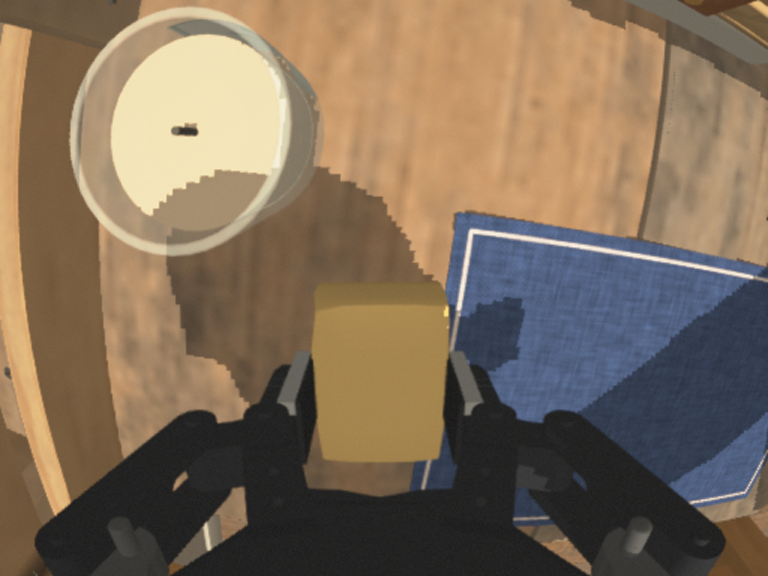

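apply_moves(targets="-10 0 0 0 1; -40 0 0 0 1; -80 0 0 0 1; -120 0 0 0 1; -147 0 0 0 1; -147 0 0 0 1; -147 0 0 0 1")

```text
clock: 14.82
position: [605.6, 177.7, 160.9]
ee_rot: [0.707, 0.049, -0.704, 0.047]
contact_force: [-0.2, -0.8, -2.4]
gripper_width: 43.3
```

```bash
python3 - <<'E'
from h import *
plan([588.5,-71.5,160],86.4)
d=snap('wrist','w13'); snap('side','s13')
E
```

```text
pos [605.6 177.7 160.9] jaw -172.2 tilt [ 0.003  0.002 -1.   ] j [ 0.54  0.45 -0.08 -0.   -1.04 -0.4 ] F [-0.2 -0.8 -2.4] w 43.3 t 14.82
shift [  0.9 244.6  50.9] spin -78.56860794942645 alt 101.43139205057355
```

View pics/w13.png

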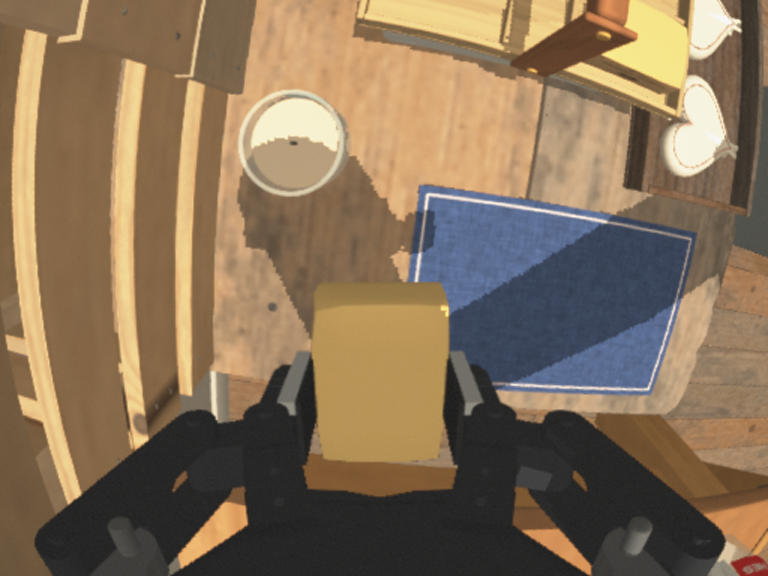

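Soap 2 is held level. Carrying it over to the back-right pocket.

apply_moves(targets="0 15 3 -6 1; 0 40 8 -13 1; 0 65 13 -20 1; 0 92 19 -27 1; 0 119 25 -34 1; 0 146 30 -41 1; 0 172 36 -48 1; 0 198 41 -55 1; 0 222 46 -62 1; 0 240 50 -69 1")

```text
clock: 15.75
position: [586.7, -69.2, 156.3]
ee_rot: [-0.551, -0.442, 0.555, -0.44]
contact_force: [0.0, -0.2, -0.2]
gripper_width: 43.1
```

```bash
python3 - <<'E'
from h import *
plan([588.5,-71.5,110],86.4)
E
```

```text
pos [586.7 -69.2 156.3] jaw -102.9 tilt [-0.005 -0.    -1.   ] j [ 0.16  0.39 -0.18 -0.   -1.    1.19] F [ 0.  -0.2 -0.2] w 43.1 t 15.75
shift [46.3  2.2  1.9] spin -9.284741193164734 alt 170.71525880683527
```

apply_moves(targets="0 2 2 -5 1; 10 2 2 -9.3 1; 25 2 2 -9.3 1; 40 2 2 -9.3 1; 50 2 2 -9.3 1; 50 2 2 -9.3 1; 50 2 2 -9.3 1")

```text
clock: 16.33
position: [589.3, -69.7, 107.3]
ee_rot: [-0.515, -0.484, 0.518, -0.482]
contact_force: [-0.1, 0.0, -0.6]
gripper_width: 43.9
```

```bash
python3 - <<'E'
from h import *
plan([588.5,-71.5,66],86.4)
snap('wrist','w14');d=snap('scene','c14')
cv2.imwrite('pics/c14c.png',cv2.resize(d['img'][130:290,120:380,::-1],None,fx=3,fy=3,interpolation=cv2.INTER_CUBIC))
E
```

```text
pos [589.3 -69.7 107.3] jaw -93.8 tilt [-0.003 -0.001 -1.   ] j [ 0.15  0.45 -0.23  0.   -0.9   1.35] F [-0.1  0.  -0.6] w 43.9 t 16.33
shift [41.3 -0.6  1.8] spin -0.2345878437453166 alt 179.76541215625468
```

View pics/w14.png

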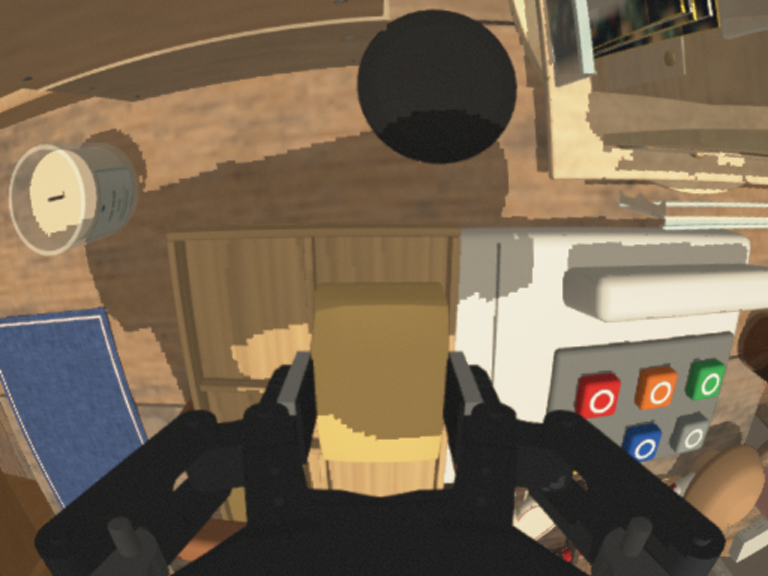

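View pics/c14c.png

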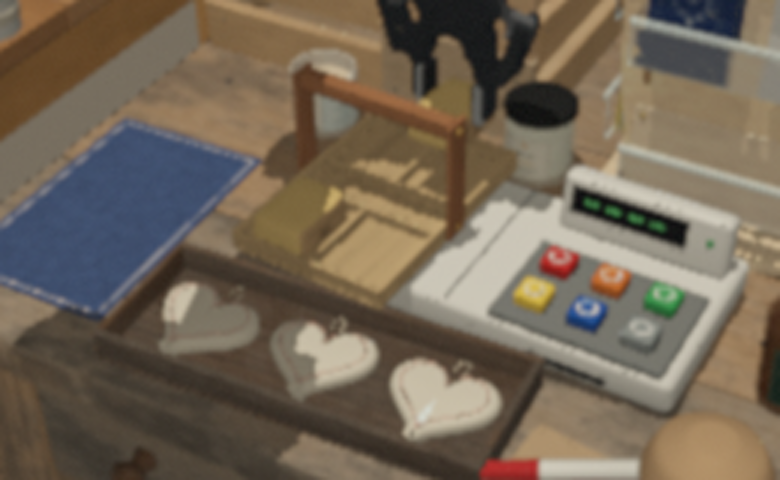

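```bash
python3 - <<'E'
from h import *
d=dict(np.load('pics/w14.npz'))
f=lambda p,z:at_z(d,(p[0]+.5)/1.5-.5,(p[1]+.5)/1.5-.5,z,'wrist').round(1)
print('midrib',f((313,243),56),f((312,285),56)); print('back',f((180,234),59),f((300,231),59),f((455,230),59)); print('right',f((459,240),59),f((456,300),59)); print('left',f((172,245),59)); print('backrib',f((215,383),56))
print('jar',f((437,85),80))
E
```

```text
midrib [627.6 -43.5  56. ] [608.1 -41.   56. ]
back [638.   19.3  59. ] [634.  -38.7  59. ] [ 630.  -106.8   59. ]
right [ 625.4 -108.5   59. ] [ 597.5 -106.6   59. ]
left [633.2  24.5  59. ]
backrib [558.3  17.6  56. ]
jar [690.5 -99.2  80. ]
```

apply_moves(targets="14 -1 2 0 1; 26 -1 2 0 1; 36 -1 2 0 1; 41 -1 2 0 1; 41 -1 2 0 1; 41 -1 2 0 1")

```text
clock: 16.93
position: [589.3, -71.5, 68.1]
ee_rot: [0.516, 0.483, -0.516, 0.483]
contact_force: [-0.8, 0.9, -1.8]
gripper_width: 43.6
```

```bash
python3 - <<'E'
from h import *
plan([588.5,-71.8,58.5],86.4)
snap('wrist','w15')
E
```

```text
pos [589.3 -71.5  68.1] jaw -93.8 tilt [ 0.001 -0.    -1.   ] j [ 0.15  0.49 -0.27  0.   -0.8   1.35] F [-0.8  0.9 -1.8] w 43.6 t 16.93
shift [ 9.6 -0.8  0.4] spin -0.2234059700999751 alt 179.77659402990002
```

View pics/w15.png

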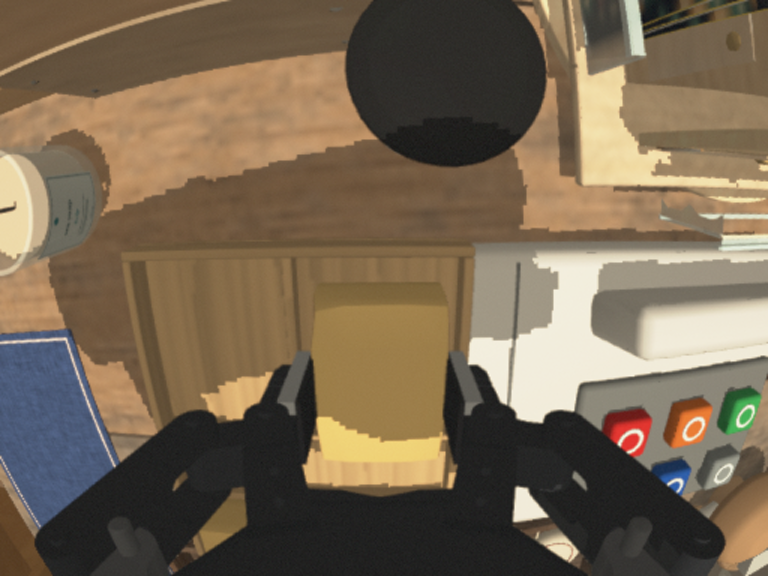

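apply_moves(targets="3 0 0 0 1; 5 0 0 0 1; 7 0 0 0 1; 8.5 0 0 0 1; 9.3 0 0 0 1; 9.3 0 0 0 1; 9.3 0 0 0 1")

```text
clock: 17.57
position: [588.9, -71.5, 58.5]
ee_rot: [-0.516, -0.483, 0.517, -0.483]
contact_force: [0.5, -0.3, -0.9]
gripper_width: 43.0
```

apply_moves(targets="0.5 0 0 0 1; 0.5 0 0 0 1; 0.5 0 0 0 0.2; 0.5 0 0 0 -0.1; 0.5 0 0 0 -0.2; 0.5 0 0 0 -0.3; 0.5 0 0 0 -0.3; 0.5 0 0 0 -0.3")

```text
clock: 18.23
position: [589.0, -71.5, 58.1]
ee_rot: [0.517, 0.483, -0.516, 0.483]
contact_force: [-0.1, -0.2, 0.1]
gripper_width: 55.4
```

apply_moves(targets="-5 0 0 0 -0.3; -15 0 0 0 -0.3; -40 0 0 0 -0.3; -80 0 0 0 -0.3; -120 0 0 0 -0.3; -120 0 0 0 -0.3")

```text
clock: 18.73
position: [594.2, -71.9, 188.6]
ee_rot: [0.521, 0.479, -0.511, 0.488]
contact_force: [1.5, 0.5, 2.3]
gripper_width: 55.4
```

```bash
python3 - <<'E'
from h import *
plan([486.5,-232.5,180],86.4)
snap('wrist','w16');d=snap('scene','c16')
cv2.imwrite('pics/c16c.png',cv2.resize(d['img'][130:290,120:380,::-1],None,fx=3,fy=3,interpolation=cv2.INTER_CUBIC))
E
```

```text
pos [594.2 -71.9 188.6] jaw -93.7 tilt [ 0.019 -0.001 -1.   ] j [ 0.15  0.36 -0.14  0.   -1.05  1.35] F [1.5 0.5 2.3] w 55.4 t 18.73
shift [  8.6 -97.1 167.3] spin -0.12343934637351595 alt 179.87656065362648
```

View pics/w16.png

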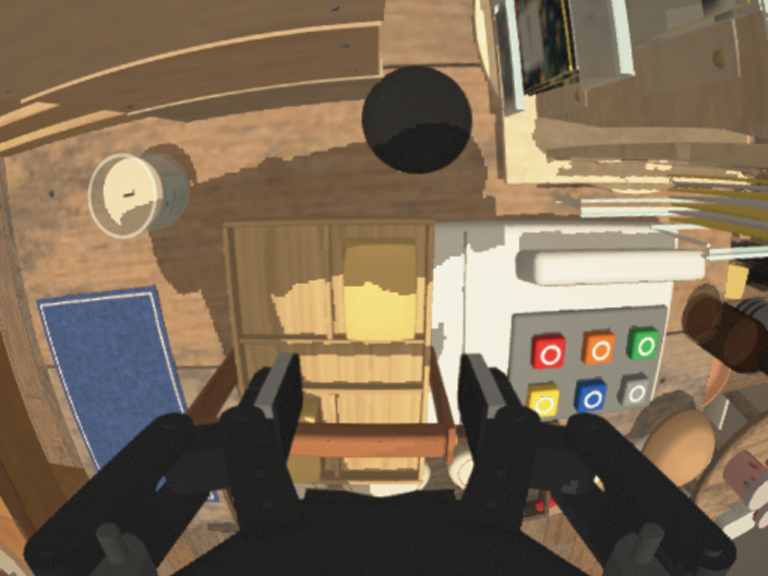

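View pics/c16c.png

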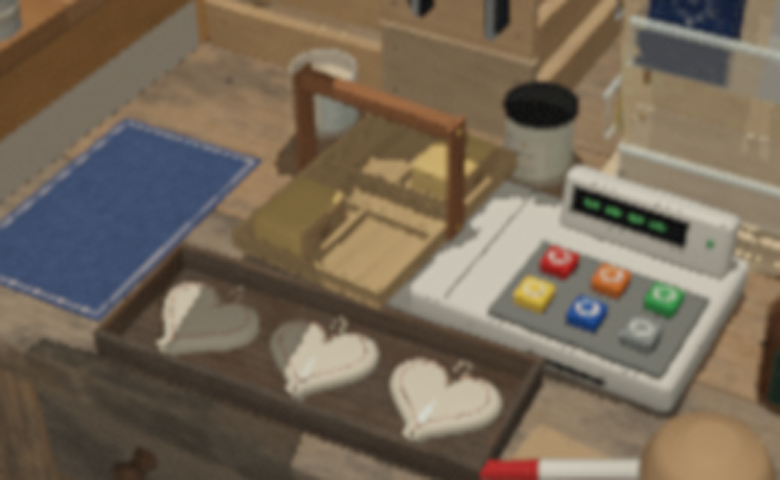

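apply_moves(targets="0 -15 26 0 0.5; 0 -32 56 0 1; 0 -50 88 0 1; 0 -70 122 0 1; 10 -88 150 0 1; 40 -98 168 0 1; 75 -98 168 0 1; 110 -98 168 0 1; 119 -98 168 0 1; 119 -98 168 0 1")

```text
clock: 19.67
position: [477.0, -232.2, 56.0]
ee_rot: [-0.515, -0.485, 0.518, -0.48]
contact_force: [0.1, 1.1, 0.4]
gripper_width: 0.3
```

```bash
python3 - <<'E'
from h import *
plan([486.5,-232.5,60],86.4)
snap('wrist','w17')
E
```

```text
pos [ 477.  -232.2   56. ] jaw -93.9 tilt [-0.009  0.001 -1.   ] j [-0.15  0.43 -0.44 -0.   -0.72  1.65] F [0.1 1.1 0.4] w 0.3 t 19.67
shift [-4.   9.5 -0.4] spin -0.27345352946787216 alt 179.72654647053213
```

View pics/w17.png

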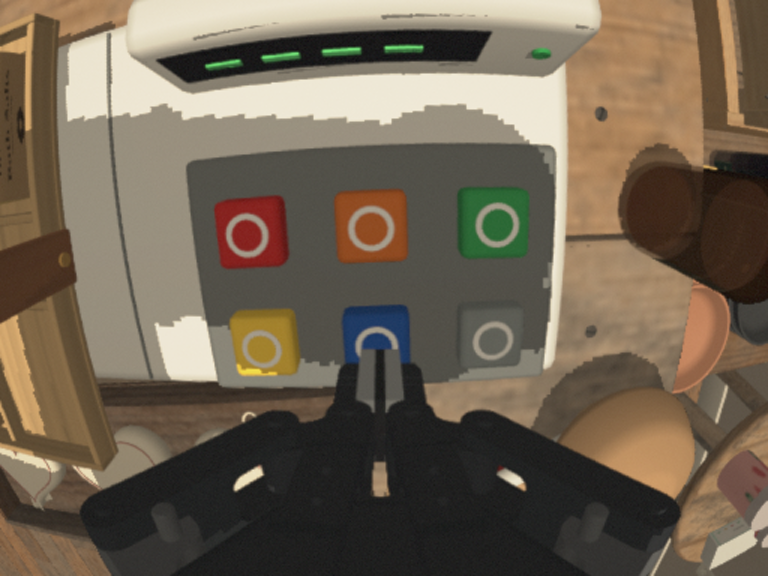

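apply_moves(targets="-8 5 1 0 1; -8 9.5 1 0 1; -8 9.5 1 0 1; -8 9.5 1 0 1")

```text
clock: 20.05
position: [490.8, -234.2, 68.7]
ee_rot: [0.517, 0.482, -0.516, 0.484]
contact_force: [0.4, 0.3, -0.5]
gripper_width: 0.3
```

```bash
python3 - <<'E'
from h import *
plan([486.7,-232.8,49],86.4)
snap('wrist','w18')
d=dict(np.load('pics/w18.npz')); print([np.array(proj(d,p,'wrist'))*1.5 for p in([486.6,-232.9,54],[528,-233.5,54])])
E
```

```text
pos [ 490.8 -234.2   68.7] jaw -93.8 tilt [ 0.004 -0.001 -1.   ] j [-0.15  0.42 -0.4  -0.   -0.74  1.65] F [ 0.4  0.3 -0.5] w 0.3 t 20.05
shift [19.7 -4.1 -1.1] spin -0.21977714734271103 alt 179.7802228526573
[array([374.03669447, 363.0055657 ]), array([367.87722311, 261.0298763 ])]
```

View pics/w18.png

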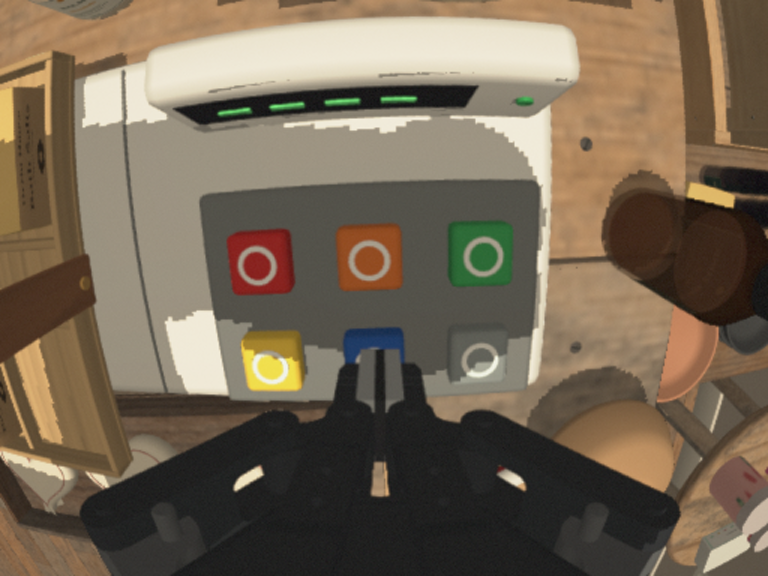

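apply_moves(targets="4 -4 -1 0 1; 8 -4 -1 0 1; 12 -4 -1 0 1; 15 -4 -1 0 1; 18 -4 -1 0 1; 19.5 -4 -1 0 1; 19.5 -4 -1 0 1; 19.5 -4 -1 0 1")

```text
clock: 20.77
position: [484.8, -232.9, 48.9]
ee_rot: [-0.516, -0.483, 0.517, -0.483]
contact_force: [-5.3, 4.1, 13.3]
gripper_width: -0.0
```

apply_moves(targets="-4 0 0 0 1; -16 0 0 0 1; -20 10 -1 0 1; -20 28 -2 0 1; -20 43 -2 0 1; -20 43 -2 0 1; -20 43 -2 0 1; -20 43 -2 0 1")

```text
clock: 21.43
position: [527.4, -233.7, 66.8]
ee_rot: [-0.516, -0.483, 0.517, -0.482]
contact_force: [0.7, -0.5, -0.9]
gripper_width: -0.1
```

```bash
python3 - <<'E'
from h import *
plan([528.2,-233.5,49],86.4)
d=snap('wrist','w19')
print([np.array(proj(d,p,'wrist'))*1.5 for p in([528.2,-233.5,54],)])
E
```

```text
pos [ 527.4 -233.7   66.8] jaw -93.9 tilt [-0.002  0.001 -1.   ] j [-0.14  0.47 -0.31 -0.   -0.78  1.64] F [ 0.7 -0.5 -0.9] w -0.1 t 21.43
shift [17.8  0.8 -0.2] spin -0.26666635057995336 alt 179.73333364942005
[array([375.92704045, 353.43871323])]
```

View pics/w19.png

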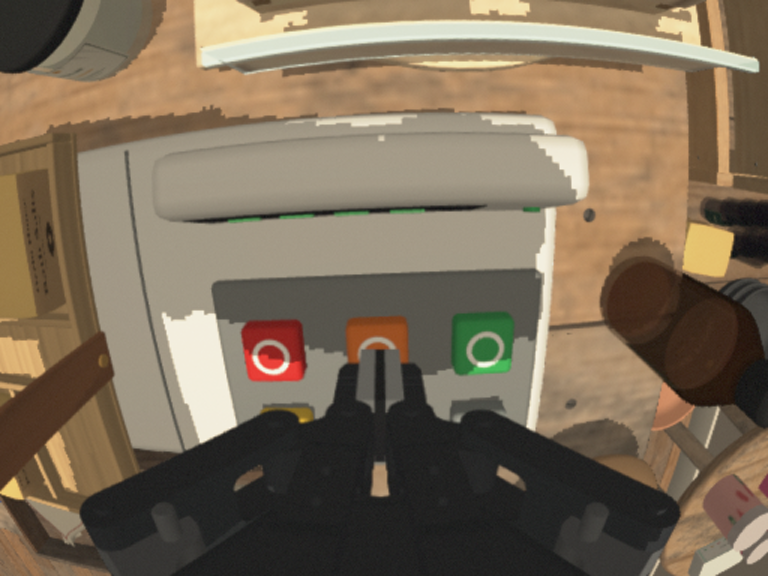

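apply_moves(targets="4 1 0 0 1; 8 1 0 0 1; 12 1 0 0 1; 15 1 0 0 1; 17 1 0 0 1; 18 1 0 0 1; 18 1 0 0 1; 18 1 0 0 1")

```text
clock: 22.15
position: [528.9, -233.9, 49.7]
ee_rot: [-0.516, -0.483, 0.517, -0.483]
contact_force: [-1.7, 0.3, 3.6]
gripper_width: 0.0
```

apply_moves(targets="1 0 0 0 1; 1.5 0 0 0 1; 1.5 0 0 0 1")

```text
clock: 22.4
position: [529.0, -233.9, 49.0]
ee_rot: [-0.516, -0.483, 0.517, -0.483]
contact_force: [-3.6, 1.7, 8.7]
gripper_width: -0.2
```

apply_moves(targets="-4 0 0 0 1; -16 0 0 0 1; -18 0 12 0 1; -18 1 28 0 1; -18 1 41.5 0 1; -18 1 41.5 0 1; -18 1 41.5 0 1; -18 1 41.5 0 1")

```text
clock: 23.07
position: [527.3, -275.5, 65.4]
ee_rot: [-0.517, -0.483, 0.517, -0.483]
contact_force: [-0.1, -0.2, 1.2]
gripper_width: 0.2
```

```bash
python3 - <<'E'
from h import *
plan([527.2,-275.5,49],86.4)
d=snap('wrist','w20')
E
```

```text
pos [ 527.3 -275.5   65.4] jaw -93.9 tilt [-0.001  0.    -1.   ] j [-0.21  0.5  -0.27 -0.   -0.8   1.71] F [-0.1 -0.2  1.2] w 0.2 t 23.07
shift [16.4 -0.1 -0. ] spin -0.2898422903332971 alt 179.7101577096667
```

View pics/w20.png

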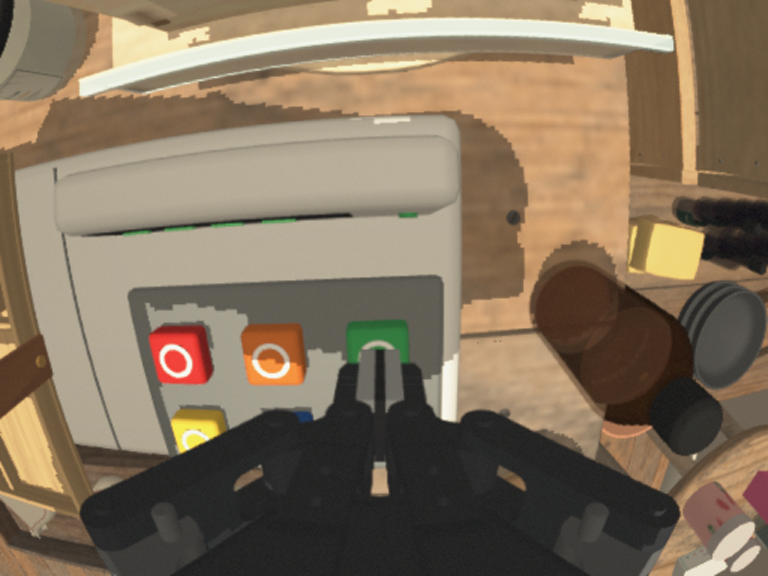

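```bash
python3 - <<'E'
from h import *
d=dict(np.load('pics/w20.npz'))
f=lambda p,z:at_z(d,(p[0]+.5)/1.5-.5,(p[1]+.5)/1.5-.5,z,'wrist').round(1)
print(f((577,310),0),f((690,412),120), f((660,440),110))
E
```

```text
[ 519.2 -381.9    0. ] [ 531.6 -367.4  120. ] [ 514.8 -366.8  110. ]
```

apply_moves(targets="4 0 0 0 1; 8 0 0 0 1; 11 0 0 0 1; 14 0 0 0 1; 16 0 0 0 1; 17.5 0 0 0 1; 17.5 0 0 0 1; 17.5 0 0 0 1")

```text
clock: 23.78
position: [527.4, -275.0, 49.1]
ee_rot: [-0.516, -0.483, 0.516, -0.483]
contact_force: [-1.7, 3.1, 5.3]
gripper_width: -0.1
```

apply_moves(targets="-4 0 0 0 1; -30 0 0 0 1; -65 0 0 0 1; -105 0 0 5 1; -140 0 -10 12 0; -160 0 -40 19 -1; -160 -3 -75 26 -1; -160 -6 -110 33 -1; -160 -9 -145 40 -1; -160 -11 -180 47 -1")

```text
clock: 24.62
position: [528.4, -96.2, 208.7]
ee_rot: [0.666, 0.239, -0.665, 0.239]
contact_force: [-0.1, 1.3, 0.8]
gripper_width: 72.6
```

```bash
python3 - <<'E'
from h import *
plan([531.9,-35.2,210],-3.6)
E
```

```text
pos [528.4 -96.2 208.7] jaw -140.4 tilt [ 0.001  0.    -1.   ] j [ 0.12  0.25 -0.24 -0.   -1.07  0.57] F [-0.1  1.3  0.8] w 72.6 t 24.62
shift [ -1.3 -44.8 -41.5] spin 43.18073390492154 alt -136.81926609507846
```

apply_moves(targets="0 -15 -14 7 -1; 0 -30 -28 14 -1; 0 -44.8 -41.5 21 -1; 0 -44.8 -41.5 28 -1; 0 -44.8 -41.5 35 -1; 0 -44.8 -41.5 42 -1; 0 -44.8 -41.5 43.2 -1; 0 -44.8 -41.5 43.2 -1; 0 -44.8 -41.5 43.2 -1")

```text
clock: 25.37
position: [531.8, -36.7, 208.5]
ee_rot: [0.707, -0.019, -0.707, -0.019]
contact_force: [0.8, 0.2, -0.1]
gripper_width: 85.2
```

```bash
python3 - <<'E'
from h import *
plan([531.9,-35.2,150],-3.6)
d=snap('wrist','w21')
snap('side','s21')
E
```

```text
pos [531.8 -36.7 208.5] jaw 176.9 tilt [ 0. -0. -1.] j [ 0.24  0.25 -0.25  0.   -1.07 -0.29] F [ 0.8  0.2 -0.1] w 85.2 t 25.37
shift [58.5 -1.5  0. ] spin 0.4803947889213589 alt -179.51960521107864
```

View pics/w21.png

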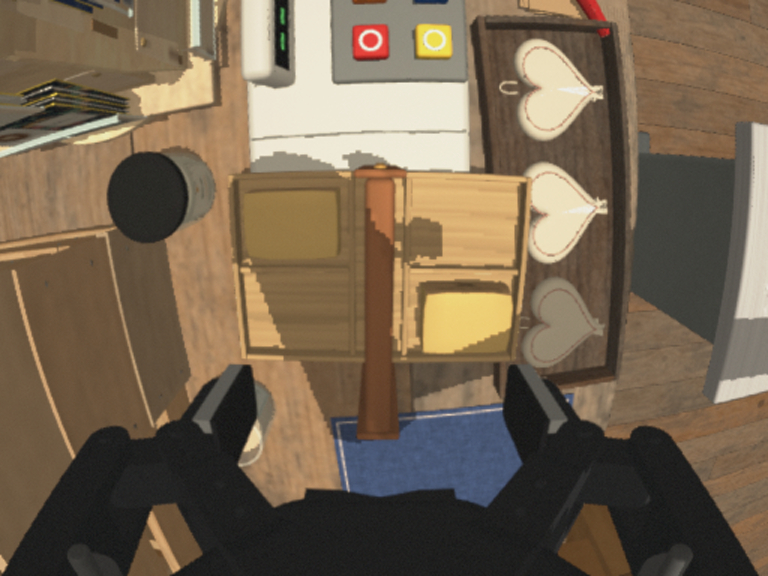

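```bash
python3 - <<'E'
from h import *
d=dict(np.load('pics/w21.npz'))
f=lambda p,z:at_z(d,(p[0]+.5)/1.5-.5,(p[1]+.5)/1.5-.5,z,'wrist').round(1)
print('bar',f((380.5,176),149),f((378.5,436),149)); quad(d,[(232,175),(533,175),(521,362),(243,358)],59)
quad(d,[(243,190),(340,190),(337,259),(248,258)],71);quad(d,[(424,291),(512,293),(511,354),(422,355)],71)
E
```

```text
bar [ 527.9 -103.4  149. ] [536.3  34.9 149. ]
[529.7 -34.5] len [203.5 138.8 210.3 134.9] ang [177.   88.4  -4.  -94.5]
[587.1 -72.6] len [63.5 44.9 60.  45.4] ang [175.3  83.4  -4.2 -92.2]
[472.8   2.4] len [60.9 46.2 64.8 46.9] ang [175.6  92.   -3.6 -92.8]
```

apply_moves(targets="20 -2 0 0.5 -1; 45 -2 0 0.5 -1; 65 -2 0 0.5 -1; 80 -2 0 0.5 -1; 86 -2 0 0.5 -1; 86 -2 0 0.5 -1; 86 -2 0 0.5 -1")

```text
clock: 26.05
position: [532.5, -34.6, 123.0]
ee_rot: [0.707, -0.023, -0.706, -0.023]
contact_force: [-0.4, -0.5, -0.2]
gripper_width: 85.8
```

```bash
python3 - <<'E'
from h import *
plan([532,-34.5,122],-3.5)
d=snap('wrist','w22')
E
```

```text
pos [532.5 -34.6 123. ] jaw 176.3 tilt [ 0.001 -0.    -1.   ] j [ 0.24  0.34 -0.37  0.   -0.87 -0.3 ] F [-0.4 -0.5 -0.2] w 85.8 t 26.05
shift [ 1.  -0.1  0.5] spin -0.20671788612185082 alt 179.79328211387815
```

View pics/w22.png

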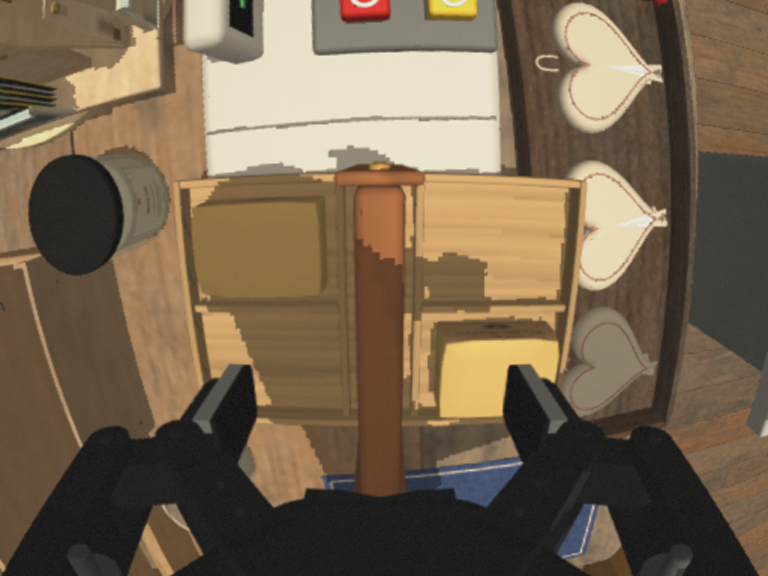

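apply_moves(targets="1 0 0 0 0; 1 0 0 0 0.5; 1 0 0 0 1; 1 0 0 0 1; 1 0 0 0 1; 1 0 0 0 1; 1 0 0 0 1; 1 0 0 0 1")

```text
clock: 26.77
position: [532.4, -34.5, 121.8]
ee_rot: [0.707, -0.023, -0.706, -0.023]
contact_force: [1.6, 0.1, 0.4]
gripper_width: 13.0
```

apply_moves(targets="-2 0 0 0 1; -4 0 0 0 1; -8 0 0 0 1; -14 0 0 0 1; -20 0 0 0 1; -20 0 0 0 1; -20 0 0 0 1")

```text
clock: 27.35
position: [532.2, -34.4, 142.1]
ee_rot: [0.707, -0.023, -0.706, -0.023]
contact_force: [-0.9, 1.2, -4.0]
gripper_width: 12.9
```

```bash
python3 - <<'E'
from h import *
plan([466.7,189.8,180],1.8)
d=snap('wrist','w23');d=snap('scene','c23')
cv2.imwrite('pics/c23c.png',cv2.resize(d['img'][110:290,120:380,::-1],None,fx=3,fy=3,interpolation=cv2.INTER_CUBIC))
E
```

```text
pos [532.2 -34.4 142.1] jaw 176.2 tilt [ 0.001  0.    -1.   ] j [ 0.24  0.31 -0.34 -0.   -0.91 -0.31] F [-0.9  1.2 -4. ] w 12.9 t 27.35
shift [ -37.9 -219.5   80. ] spin -5.552626806091467 alt 174.44737319390853
```

View pics/w23.png

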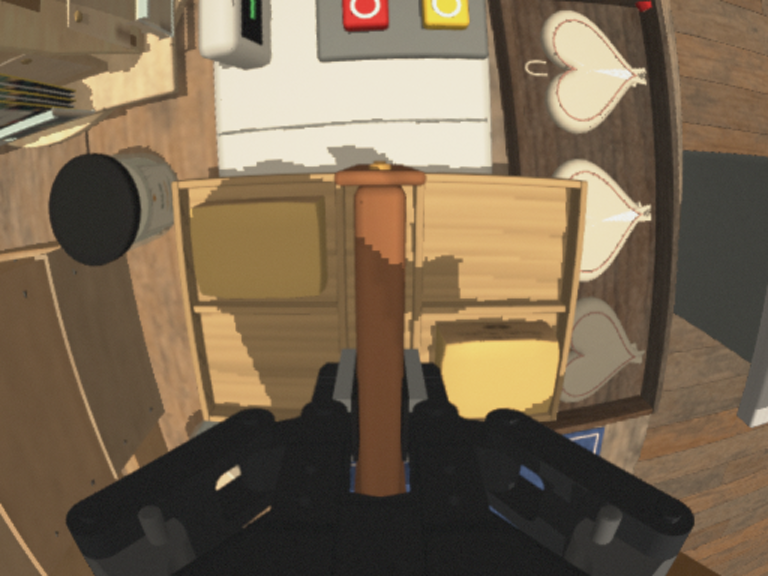

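View pics/c23c.png

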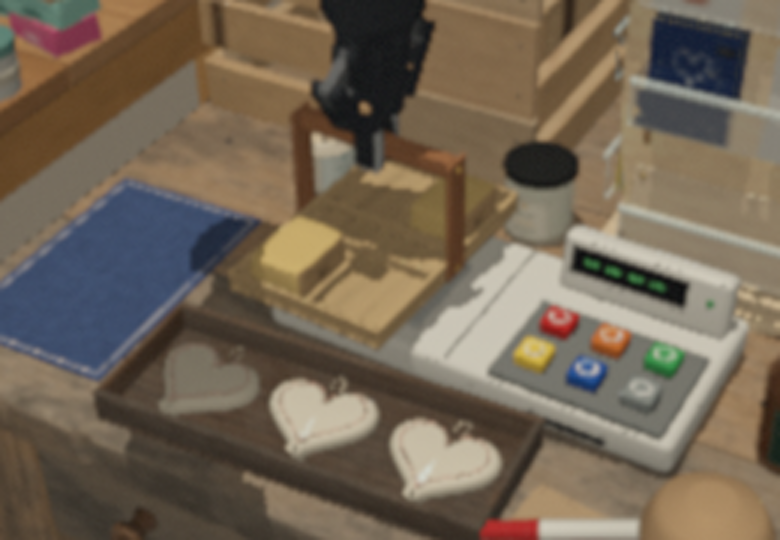

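apply_moves(targets="-4 0 0 0 1; -12 0 1 0 1; -24 -1 4 0 1; -36 -4 9 0 1; -43 -9 16 -0.5 1; -43 -16 24 -1 1; -43 -26 32 -1.5 1; -43 -38 40 -2 1; -43 -52 48 -2.5 1; -43 -67 55 -3 1")

```text
clock: 28.28
position: [479.8, 36.6, 184.1]
ee_rot: [-0.707, 0.004, 0.708, 0.004]
contact_force: [-0.3, -0.5, -3.5]
gripper_width: 13.3
```

apply_moves(targets="0 -14 6 -0.5 1; 0 -29 11 -1 1; 0 -45 15 -1.5 1; 0 -61 18 -2 1; 0 -77 20 -2.5 1; 0 -92 22 -2.5 1; 0 -106 23 -2.5 1; 0 -119 24 -2.5 1; 0 -130 25 -2.5 1; 0 -139 25 -2.5 1")

```text
clock: 29.12
position: [457.6, 176.2, 184.3]
ee_rot: [-0.707, -0.011, 0.707, -0.011]
contact_force: [-0.3, 0.7, -3.0]
gripper_width: 12.6
```

```bash
python3 - <<'E'
from h import *
plan([466.7,189.8,180],1.8)
d=snap('wrist','w24');d=snap('scene','c24')
cv2.imwrite('pics/c24c.png',cv2.resize(d['img'][90:290,80:380,::-1],None,fx=2.6,fy=2.6,interpolation=cv2.INTER_CUBIC))
E
```

```text
pos [457.6 176.2 184.3] jaw -178.2 tilt [-0. -0. -1.] j [ 0.7   0.2  -0.38 -0.   -0.99 -0.67] F [-0.3  0.7 -3. ] w 12.6 t 29.12
shift [  4.3 -13.3  -9.5] spin 0.0013298721610226494 alt -179.99867012783898
```

View pics/w24.png

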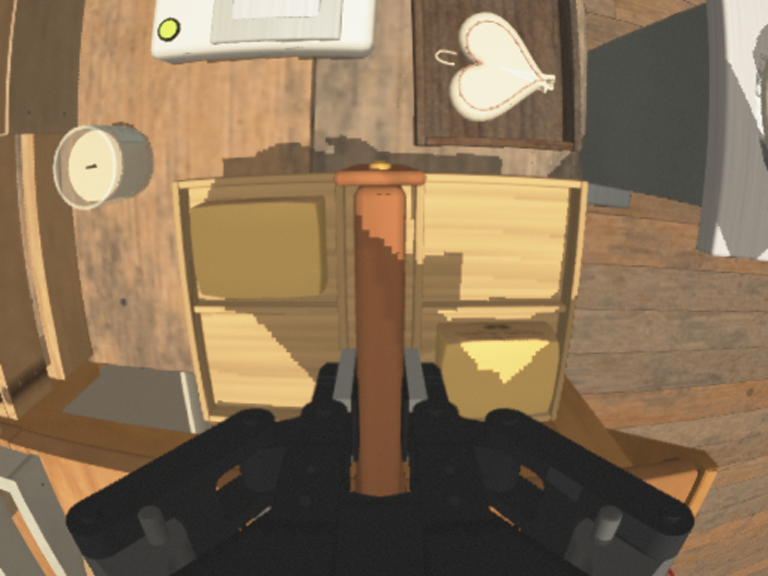

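View pics/c24c.png

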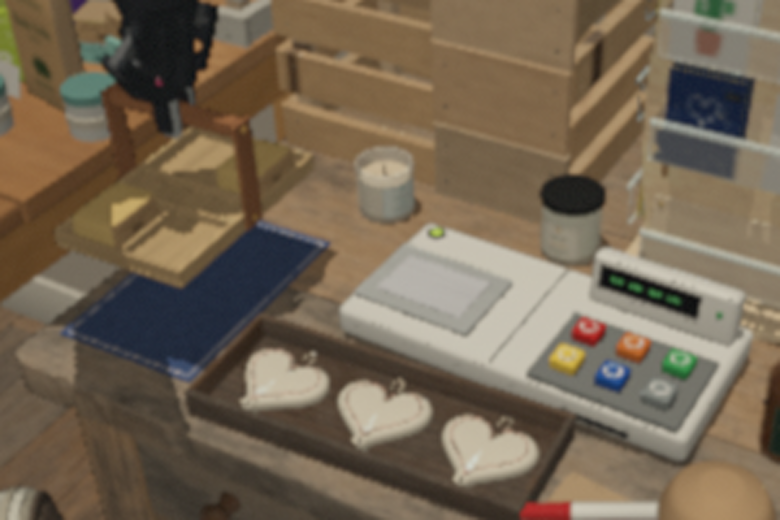

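apply_moves(targets="2 -3 -2 0 1; 8 -6 -5 0 1; 18 -9 -7 0 1; 32 -12 -9 0 1; 48 -13 -9.5 0 1; 64 -13 -9.5 0 1; 78 -13 -9.5 0 1; 88 -13 -9.5 0 1; 93 -13 -9.5 0 1; 94 -13 -9.5 0 1")

```text
clock: 30.05
position: [466.7, 187.7, 88.7]
ee_rot: [-0.706, -0.01, 0.708, -0.011]
contact_force: [0.8, 0.4, -3.0]
gripper_width: 13.1
```

apply_moves(targets="0 0 0 0 1; 0 0 0 0 1")

```text
clock: 30.22
position: [467.9, 188.7, 90.9]
ee_rot: [0.707, 0.011, -0.707, 0.011]
contact_force: [0.4, 0.2, -2.0]
gripper_width: 13.0
```

```bash
python3 - <<'E'
from h import *
plan([466.7,189.8,81],1.8)
E
```

```text
pos [467.9 188.7  90.9] jaw -178.3 tilt [ 0.001  0.001 -1.   ] j [ 0.71  0.34 -0.47  0.   -0.76 -0.68] F [ 0.4  0.2 -2. ] w 13.0 t 30.22
shift [ 9.9 -1.1  1.1] spin -0.0526247903006265 alt 179.94737520969937
```

apply_moves(targets="2 0 0 0 1; 4 0 0 0 1; 6 0 0 0 1; 7.5 0 0 0 1; 8.5 0 0 0 1; 9 0 0 0 1; 9 0 0 0 1; 9 0 0 0 1")

```text
clock: 30.88
position: [467.4, 188.6, 81.5]
ee_rot: [0.707, 0.011, -0.707, 0.011]
contact_force: [0.1, -0.8, -3.4]
gripper_width: 12.8
```

apply_moves(targets="0.5 0 0 0 1; 1 0 0 0 1; 1 0 0 0 1; 1 0 0 0 1")

```text
clock: 31.22
position: [467.6, 188.7, 81.1]
ee_rot: [0.707, 0.011, -0.707, 0.011]
contact_force: [-0.8, -0.2, 2.0]
gripper_width: 12.7
```

apply_moves(targets="0 0 0 0 0.6; 0 0 0 0 0.4; 0 0 0 0 0; 0 0 0 0 -0.5; 0 0 0 0 -1; 0 0 0 0 -1; 0 0 0 0 -1; 0 0 0 0 -1")

```text
clock: 31.88
position: [467.4, 188.5, 80.5]
ee_rot: [0.707, 0.011, -0.707, 0.011]
contact_force: [0.5, 0.6, -0.2]
gripper_width: 85.4
```

apply_moves(targets="-5 0 0 0 -1; -20 0 0 0 -1; -50 0 0 0 -1; -90 0 0 0 -1; -130 0 0 0 -1; -150 0 0 0 -1; -150 0 0 0 -1; -150 0 0 0 -1")

```text
clock: 32.55
position: [467.6, 188.9, 232.1]
ee_rot: [0.708, 0.012, -0.706, 0.01]
contact_force: [-0.6, -0.1, -0.8]
gripper_width: 85.6
```

```bash
python3 - <<'E'
from h import *
plan([528.5,-191.5,220],86.4)
d=snap('wrist','w25');d=snap('scene','c25')
cv2.imwrite('pics/c25c.png',cv2.resize(d['img'][90:290,80:380,::-1],None,fx=2.6,fy=2.6,interpolation=cv2.INTER_CUBIC))
E
```

```text
pos [467.6 188.9 232.1] jaw -178.3 tilt [ 0.003  0.003 -1.   ] j [ 0.71  0.18 -0.28 -0.   -1.11 -0.68] F [-0.6 -0.1 -0.8] w 85.6 t 32.55
shift [ 12.1 382.1 -49.3] spin -84.65651436481113 alt 95.34348563518887
```

View pics/w25.png

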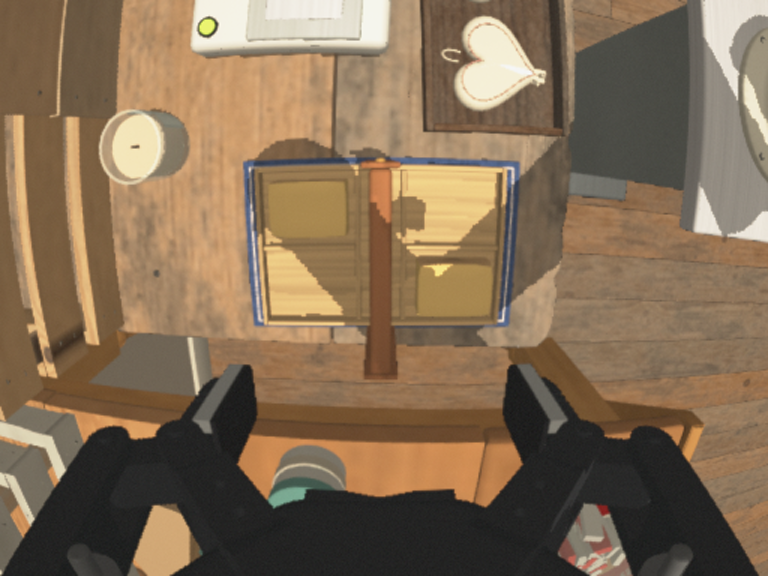

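View pics/c25c.png

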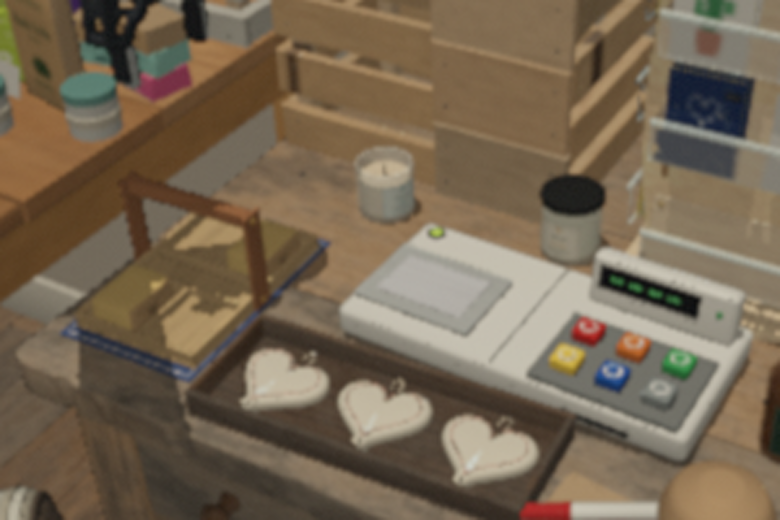

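apply_moves(targets="0 20 -2 -6 0; 0 55 -7 -13 1; 0 92 -12 -20 1; 0 130 -17 -27 1; 0 168 -22 -34 1; 0 206 -27 -41 1; 0 244 -32 -48 1; 0 282 -37 -55 1; 0 318 -41 -62 1; 0 350 -45 -69 1")

```text
clock: 33.48
position: [520.9, -152.6, 228.6]
ee_rot: [-0.595, -0.381, 0.597, -0.38]
contact_force: [-0.4, 0.3, -0.6]
gripper_width: -0.1
```

```bash
python3 - <<'E'
from h import *
plan([529,-191.8,80],87)
E
```

```text
pos [ 520.9 -152.6  228.6] jaw -114.9 tilt [-0.004  0.    -1.   ] j [ 0.01  0.25 -0.2  -0.   -1.13  1.12] F [-0.4  0.3 -0.6] w -0.1 t 33.48
shift [148.6  23.8  32.2] spin -21.855681628712773 alt 158.14431837128723
```

apply_moves(targets="10 8 11 -7 1; 35 16 22 -14 1; 65 24 32 -21 1; 95 24 32 -21.9 1; 125 24 32 -21.9 1; 148 24 32 -21.9 1; 157 24 32 -21.9 1; 157 24 32 -21.9 1; 157 24 32 -21.9 1; 157 24 32 -21.9 1")

```text
clock: 34.32
position: [531.1, -190.2, 74.8]
ee_rot: [0.514, 0.485, -0.513, 0.486]
contact_force: [-0.2, 0.5, 0.9]
gripper_width: -0.3
```

```bash
python3 - <<'E'
from h import *
plan([529,-191.8,49],87)
d=snap('wrist','w26')
E
```

```text
pos [ 531.1 -190.2   74.8] jaw -93.2 tilt [ 0.002 -0.001 -1.   ] j [-0.06  0.44 -0.34  0.   -0.78  1.57] F [-0.2  0.5  0.9] w -0.3 t 34.32
shift [25.8 -2.   1.7] spin -0.2368233824803383 alt 179.76317661751966
```

View pics/w26.png

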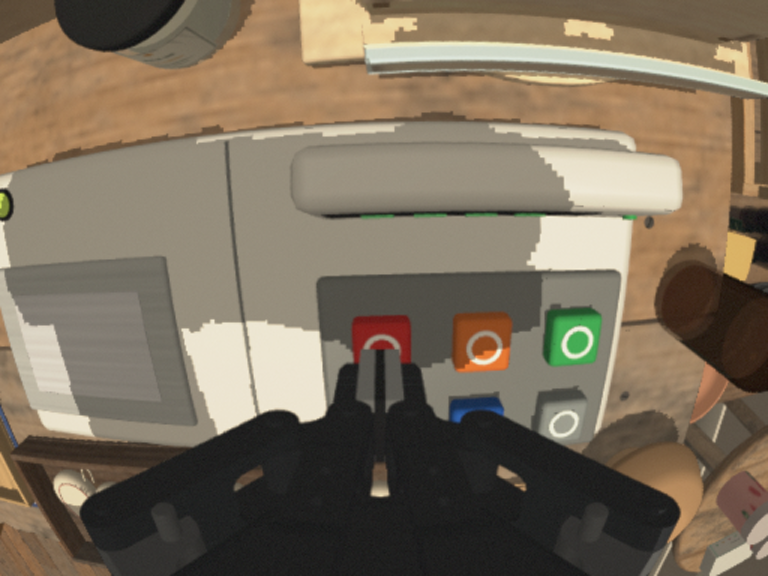

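apply_moves(targets="8 -2 1.5 0 1; 14 -2 1.5 0 1; 19 -2 1.5 0 1; 22 -2 1.5 0 1; 25 -2 1.5 0 1; 26.5 -2 1.5 0 1; 26.5 -2 1.5 0 1; 26.5 -2 1.5 0 1")

```text
clock: 35.03
position: [527.7, -191.5, 48.9]
ee_rot: [-0.514, -0.486, 0.514, -0.486]
contact_force: [-4.3, 2.8, 13.4]
gripper_width: 0.5
```

Red bottomed out. Retract and do the last checks.

apply_moves(targets="-5 0 0 0 1; -20 0 0 0 1; -55 0 0 0 1; -95 0 0 0 1; -135 0 0 0 1; -170 0 0 0 1; -180 0 0 0 1; -180 0 0 0 1; -180 0 0 0 1")

```text
clock: 35.78
position: [527.7, -191.2, 226.7]
ee_rot: [0.514, 0.486, -0.514, 0.485]
contact_force: [-0.0, 0.1, -0.8]
gripper_width: 0.3
```

```bash
python3 - <<'E'
from h import *
plan([529,-191.8,230],87)
d=snap('wrist','w27');snap('scene','c27')
E
```

```text
pos [ 527.7 -191.2  226.7] jaw -93.3 tilt [ 0.     0.001 -1.   ] j [-0.06  0.28 -0.16 -0.   -1.13  1.57] F [-0.   0.1 -0.8] w 0.3 t 35.78
shift [-3.3  1.3  0.5] spin -0.2920068401576259 alt 179.70799315984237
```

View pics/w27.png

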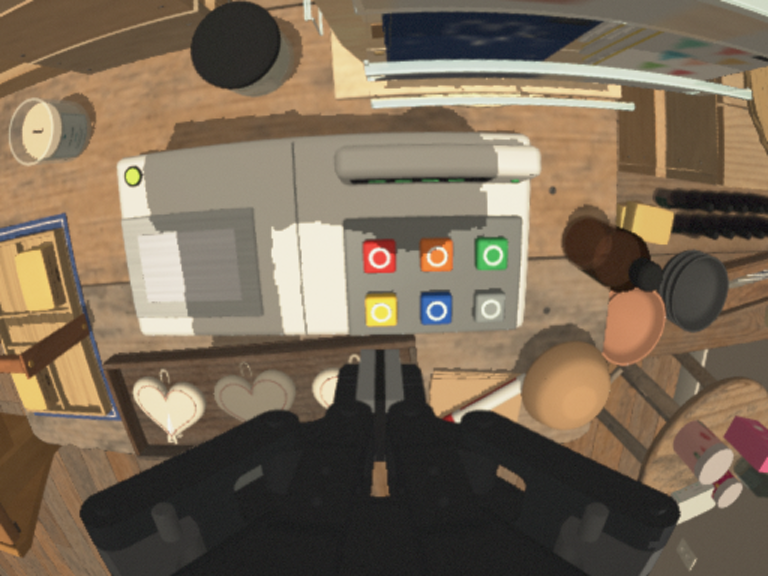

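View pics/c27.png

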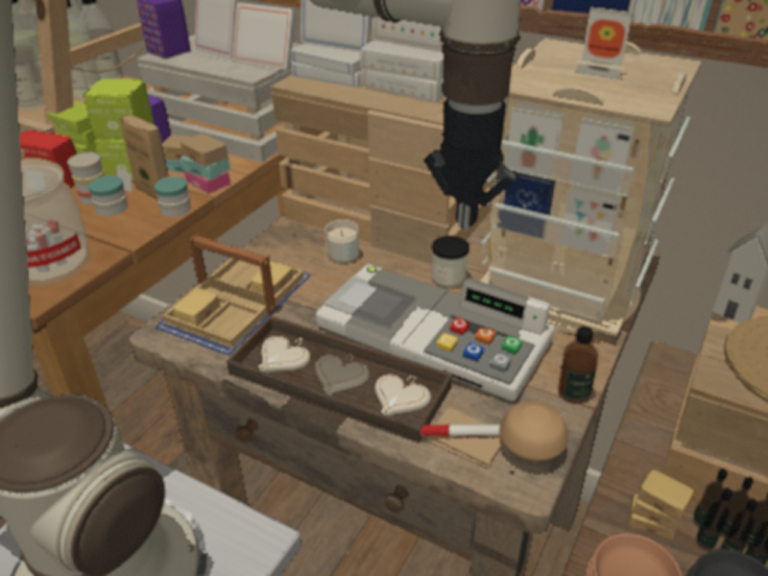

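The pictures show the basket on the mat with both soaps in it, an empty pan, all keys up, the bystanders in place and the arm clear of everything. I'm handing the job in.

```bash
python3 -c "
from bench import job
print(job.job_done())"
```

```text
the job is handed in; nothing more can be done
None
```

I rang up both soaps and handed the job in at about 36 s. The hand-in reports no verdict, so what follows rests on my own checks.

**What I did:** With the basket empty I pressed yellow. I then set the only two soaps visible into the front-left and back-right pockets. After that I pressed blue, orange and green, lifted the loaded basket level onto the mat, and pressed red with the pan empty.

**Keys:** At each press the tool stopped at 48.9–49.1 mm, which is full travel from the 54 mm key tops. The yellow and orange presses first stopped at 50.3 and 49.7 mm, so I pushed each a little further while still holding it down. No press was aimed at the grey key.

**Last checks:** The final pictures show:
- the basket upright and released on the mat, about 1–2 mm off centre going by the tool position at release
- both soaps flat, one at each end
- the pan empty and all six keys up
- the candle, bottle and mushroom where they started, with the arm about 17 cm above the keys and touching nothing

**Disagreements:** The blue and red presses peaked at about 13 N because I pushed slightly past the end stop. Key positions from the three cameras differed by up to about 6 mm, so I used close-up wrist views. No other check failed.

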